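# Lock the grinding jar into the mill and jog it

## Robot

A 7-joint arm with a two-finger parallel gripper is mounted at the origin on a cart in front of the work surface, level with it; the furniture and walls round the work are solid. World frame = base frame: x ahead of the robot, y to its left, z up, the work surface at z = 0. Lengths are in m, angles in rad, forces in N, time in s.
With the tool pointing down it reaches from about 0.4 to 0.85 m from the base axis. Payload 10.4 kg.
Tool frame: the origin (TCP) lies midway between the tips of the shut fingers; the grasp point (between the pads) lies 19 mm behind it; x points along the fingers, z is the direction in which the jaws open and shut, and the axes are right-handed (so a half turn about x gives the same grasp; the last joint's range is limited). The gripper opens to 87 mm and grips with 3 to 60 N. Pads are 19 mm wide; open, the fingers measure 117 mm over their backs; the gripper's body (75 mm by 190 mm) begins 51 mm behind the grasp point.
Start: joints at [1.121, 0.332, -0.065, 1.46, 0.022, 1.35, -0.088], TCP at [0.259, -0.569, 0.223] pointing down, gripper open.
Joint ranges: [-2.6, 2.6], [-0.5, 2.12], [-1.47, 1.34], [0.16, 2.42], [-1.27, 4.41], [0.06, 2.06], [-2.6, 2.6]. Speed limits (rad/s): [2.22, 2.22, 2.79, 2.79, 3.14, 3.14, 3.14].

## Interface

Orientations are given as a unit quaternion [x, y, z, w].
In Python, from bench import read_state, camera, camera_params, close_job gives the robot as it stands.
- The arm moves only by the tool arm_command, never from a script. Its argument "targets" is a list of rows, each a list of 7 numbers: the closure in counts, from 0 (fully open) to 255 (shut), then the shift along the tool's x, y, z in mm, then the turn, a rotation vector about the tool's x, y, z in rad. A call has 1 to 10 rows; each row is the pose to reach, as a shift and turn from the pose commanded when the call began, along the tool's axes at that moment; what a row does not reach only later rows make up. A row lasts 1/10 s, in which the tool goes at most 50 mm and 8.59 degrees, less where a joint would pass 70% of its speed; a pose out of reach is approached as far as the arm can. A call with a gripper value outside its range is refused whole. The fingers move at their own pace and stop on an object; "newtons" is the grip in N (left out, the last holds). Time passes only in rows, so rows that repeat a pose let the fingers close. It gives the time, the measured TCP pose, the force and the opening at its end, in the units of the state.
- read_state(): the state, without advancing time (a new reading comes with each control period).
- camera(name): name is "scene" or "top" or "wrist"; returns the picture (384x512x3 uint8, red, green, blue); there is no depth.
- camera_params(name): a dict with "intrinsics" (3x3 intrinsics, pixels), "xyz" and "orientation" of the camera in the world; the wrist camera has in their place "mount" (4x4, takes a point from camera to tool coordinates, whose origin is the TCP and whose axes are the tool frame's). Camera axes: x right, y down, z forward; pixel columns grow to the right and rows downward; lengths in m; the calibration is good to about 2 mm. A picture is of the moment at which its call begins: read the wrist's pose just before it. camera_params takes no time and is no camera call.
- close_job(): hands the job in, once; it reports no verdict.
The state is a dict: "time": time; "joint_positions": joint angles; "joint_vel": joint speeds; "joint_torque": joint torques, N m; "ee_pos": TCP position; "eef_rot": TCP orientation; "ft_force": force on the tool from outside, world axes, zero at the start; "torque": the same for the moment, N m; "width": finger opening in m.
Only numpy, scipy, OpenCV 4.12 (cv2) and the standard library are available. Lean on these libraries where they do the work, as an engineer would, in place of code of your own. Each camera call takes 0.05 s, during which the arm holds its last target.

## Task

Hang the grinding jar by its three pins in the bench mill's carrier ring, keeping it upright, and twist it clockwise (seen from above) until the pins drop into the notches under the hooks. Only once it is locked and let go, hold the green jog button fully down for a good two seconds, then release it. Do not knock over or shift the tape, the stapler or the beaker.

Things in the scene. Friction and masses are not known exactly. Their poses are not given: they have to be found in the camera images.
- jar_handle (a point): Centre of the black grip bar (90 long, 12 wide, 16 high) bridging the grinding jar, a closed steel pot with blue lid, diameter 90, about 0.45 kg. On the jar's axis, 82 mm above its underside. x runs along the bar, z up. The lid's top is 57 mm and the bar 74 to 90 mm above the underside. The jar starts upright on the desk.
- jar_pin (a point): One of the jar's three equal brass pins, diameter 12, which stick out level from the pot to a radius of 57 mm, axes 26 mm above the underside, at 0, 120 and 240 degrees about the jar's axis from the handle's x axis. This one is under the bar's +x end; the point is on its axis, 51 mm from the jar's axis. Any pin may go to any hook.
- carrier (a point): On the upright axis of the mill's carrier ring (inner radius 47.5, outer 60), level with its flat track, 80 mm above the desk; z up, x towards one notch. The ring stands on the mill, a fixed white and grey housing 150 x 270 x 45 high. With the pins on the track the pot hangs clear and jar_handle is 62 mm above this point; with the pins down in the notches, 55 mm.
- notch (a point): One of three notches in the track (16 wide, 7 deep), at 0, 120 and 240 degrees counter-clockwise from carrier's x axis. Point: its middle, track level. A steel hook covers each: roof 16 to 23 mm above the track, from 20 degrees clockwise to 29 degrees counter-clockwise of the notch, and a stop wall just clockwise of it. The jar drops in by its own weight when let go over the notches.
- entry (a point): One of three white tick marks on the track at 50, 170 and 290 degrees counter-clockwise from carrier's x axis, in the gaps between hooks; point at track level. Pins are lowered here (pin centres anywhere from 36 to 92 degrees counter-clockwise of a notch pass between the hooks). A turn of 50 degrees clockwise, seen from above, brings them from the ticks over the notches.
- jog_top (a point): Centre of the top face of the green round push button, diameter 36, on the mill's deck, 145 mm from the carrier axis. It is pressed straight down. A partition stands along the right edge of the desk, at y = -0.34 (faces 15 mm either side) from x = 0.46 on, its top about 0.27 m above the desk: pass clear of it when swinging in from the right.
- jog (a joint): Travel of the jog button: 0 released, 0.006 m fully down; a spring pushes it back up (5 N when fully down).
- tape: Roll of brown tape, 93 across, 48 high, loose on the desk; origin at the centre of its underside. Leave alone.
- stapler: Black stapler, 145 x 34 x 42 high, loose on the desk; origin at the centre of its underside. Leave alone.
- beaker: Clear beaker, 72 across, 90 high, standing loose on the desk; origin at the centre of its underside. Leave alone.

How it is judged:
On the way, in this order (a step that is already met when the one before it is completed fails the run):
1. the jar is locked: its pins have dropped into the notches, and it is let go (z of jar_handle in the frame of carrier between 0.0515 and 0.058 m and horizontal distance between jar_handle and carrier below 0.007 m and angle between jar_handle's own z axis and vertical below 0.06 rad and contact force between the fingers and jar below 0.1 N), for 0.2 s.
2. the jog button is held down (more than 4 mm) for at least 1.8 s without a break (value of joint jog above 0.004 m), for 1.8 s.
At the end, for the whole second after the job is handed in: The jar hangs upright (within 0.06 rad) and centred (within 7 mm) in the carrier with its pins down in the notches (handle point 51.5 to 58 mm above the carrier point), and the jog button is up again (less than 1.5 mm pressed) (z of jar_handle in the frame of carrier between 0.0515 and 0.058 m and horizontal distance between jar_handle and carrier below 0.007 m and angle between jar_handle's own z axis and vertical below 0.06 rad and value of joint jog below 0.0015 m); the robot touches nothing.
It fails at once if the jog button is pressed while the jar is not locked (value of joint jog above 0.003 m and (z of jar_handle in the frame of carrier above 0.06 m or horizontal distance between jar_handle and carrier above 0.012 m)).
It fails at once if the jar is tipped more than about 35 degrees (angle between jar_handle's own z axis and vertical above 0.6 rad).
It fails at once if the tape, stapler or beaker is shifted by more than 25 mm (distance of any of tape, stapler, beaker from where it was at the start of the episode above 0.025 m).
It also fails if it takes over 61 s, if anything falls off the work surface, if the arm or the gripper's body presses on something with over 40 N, if the wrist force passes 120 N, or if a joint passes its speed limit or range.

## Working session

There is one attempt and no reset: what is moved stays moved. The work goes in short steps, Python scripts to look and compute and a tool call to move; the robot and the scene stay as the last step left them, time stands still between calls to the robot, and variables do not carry over. Pictures are saved under pics/ and viewed, and the job is handed in when it is done.

Besides the shell and the picture viewer there is one more tool, called after "Call:" by a JSON object that holds its "name" and its "arguments". arm_command: Moves the arm, as the interface text tells. Its arguments: {"type":"object","properties":{"targets":{"type":"array"},"newtons":{"type":"number"}},"required":["targets"]}

```bash
ls; mkdir -p pics; python3 - <<'E'
from bench import *
import cv2
s=read_state(); print({k:(v if not hasattr(v,'tolist') else v) for k,v in s.items()})
for n in ["scene","top","wrist"]:
    print(n,camera_params(n))
    im=camera(n); cv2.imwrite(f"pics/{n}0.png",im[:,:,::-1])
E
```

```text
pics
{'time': 0.0, 'joint_positions': array([ 1.12141753,  0.33283854, -0.06469393,  1.46095013,  0.02160096,
        1.34987978, -0.08850262]), 'joint_vel': array([ 0.00019842, -0.00036358,  0.00067683,  0.00081312,  0.00028342,
       -0.00244806,  0.00053999]), 'joint_torque': array([-1.52945449e-03, -6.23256969e+01,  2.32926279e-02, -3.89891267e+01,
       -6.14477182e-02,  3.98112356e-02,  1.55512544e-04]), 'ee_pos': array([ 0.25854517, -0.5685943 ,  0.22177052]), 'eef_rot': array([ 0.38301241,  0.59497128, -0.38252477,  0.5941258 ]), 'ft_force': array([ 0.15486165, -0.95053641,  0.47310797]), 'torque': array([-0.02056097, -0.01655959, -0.02901563]), 'width': 0.08720569319342793}
scene {'intrinsics': array([[465.2465996 ,   0.        , 250.90029499],
       [  0.        , 465.2465996 , 191.6004265 ],
       [  0.        ,   0.        ,   1.        ]]), 'xyz': array([-0.20207921,  0.69935652,  0.95799577]), 'orientation': array([-0.40701861,  0.82275452, -0.35285775,  0.18138981])}
top {'intrinsics': array([[392.04471484,   0.        , 257.58057721],
       [  0.        , 392.04471484, 191.43427546],
       [  0.        ,   0.        ,   1.        ]]), 'xyz': array([0.39554503, 0.16578093, 0.99816632]), 'orientation': array([ 0.7077707 , -0.70080131,  0.06543802, -0.06046501])}
wrist {'intrinsics': array([[319.46280307,   0.        , 256.4308025 ],
       [  0.        , 319.46280307, 193.45511313],
       [  0.        ,   0.        ,   1.        ]]), 'mount': array([[-1.33186237e-04, -2.55666246e-01,  9.66765097e-01,
        -1.62503663e-01],
       [-3.21866515e-04, -9.66765045e-01, -2.55666277e-01,
         7.00057793e-02],
       [ 9.99999939e-01, -3.45220542e-04,  4.64693952e-05,
         2.75099332e-04],
       [ 0.00000000e+00,  0.00000000e+00,  0.00000000e+00,
         1.00000000e+00]])}
```

View pics/scene0.png

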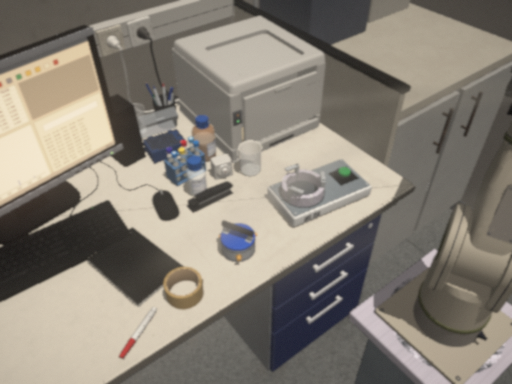

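View pics/top0.png

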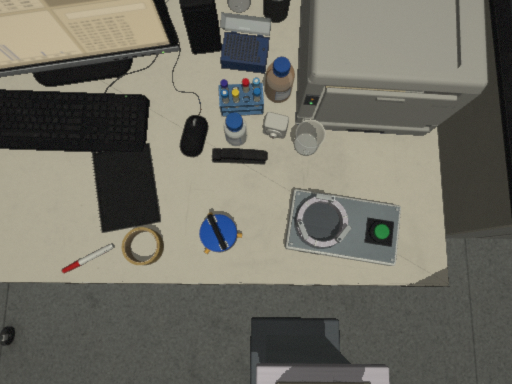

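View pics/wrist0.png

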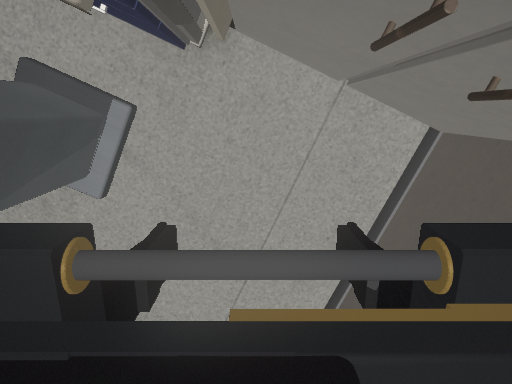

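The top view shows the jar at about (218,232), carrier ring (321,221), jog button (382,231), tape (142,245), stapler (240,156) and beaker (308,137). Next I'll measure these.

```bash
cat > h.py <<'E'
import numpy as np, cv2
from scipy.spatial.transform import Rotation as R
from bench import read_state, camera, camera_params
def cam(n, st=None):
    p=camera_params(n); K=np.array(p['intrinsics'])
    if n=='wrist':
        st=st or read_state(); T=np.eye(4); T[:3,:3]=R.from_quat(st['eef_rot']).as_matrix(); T[:3,3]=st['ee_pos']
        T=T@np.array(p['mount']); return K,T[:3,:3],T[:3,3]
    return K,R.from_quat(p['orientation']).as_matrix(),np.array(p['xyz'])
def ray(c,uv):
    K,Rm,t=c; uv=np.atleast_2d(np.array(uv,float)); d=np.c_[uv,np.ones(len(uv))]@np.linalg.inv(K).T@Rm.T
    return t,d
def onz(c,uv,z):
    t,d=ray(c,uv); return t+d*((z-t[2])/d[:,2])[:,None]
def proj(c,P):
    K,Rm,t=c; q=(np.atleast_2d(P)-t)@Rm@K.T; return q[:,:2]/q[:,2:]
E
python3 - <<'E'
from h import *
for n,(x0,y0,w,h) in {'top':(180,175,240,105),'scene':(190,150,200,120)}.items():
    im=cv2.imread(f'pics/{n}0.png')[y0:y0+h,x0:x0+w]; s=3.3 if n=='top' else 4
    cv2.imwrite(f'pics/{n}0c.png',cv2.resize(im,None,fx=s,fy=s,interpolation=cv2.INTER_CUBIC))
E
```

```text
(no output)
```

View pics/top0c.png

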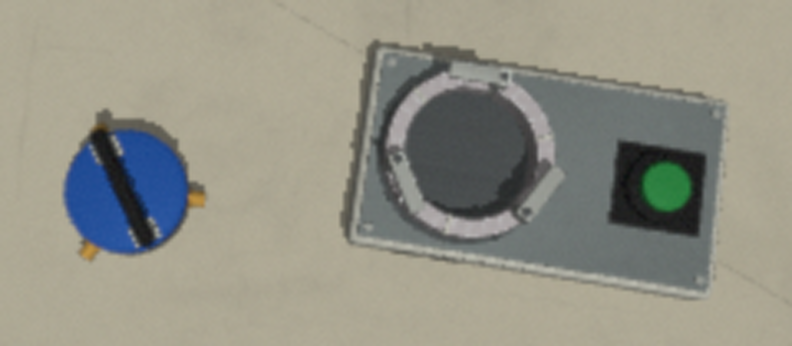

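View pics/scene0c.png

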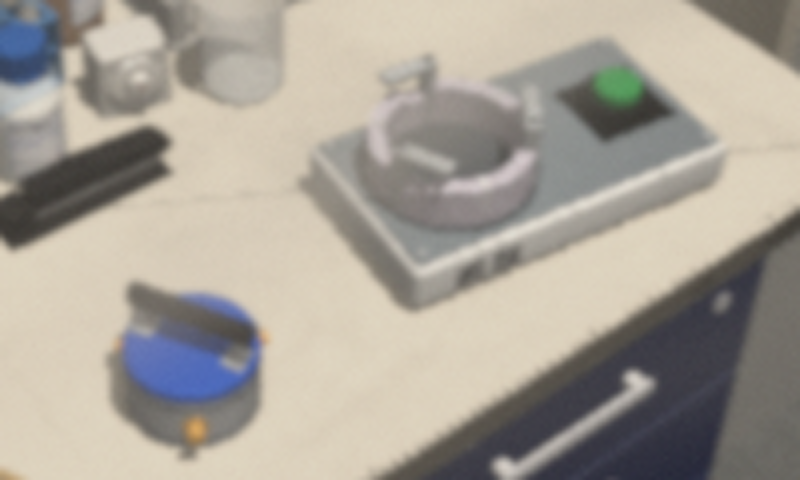

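```bash
python3 - <<'E'
from h import *
def blob(m,area=20):
    n,l,st,c=cv2.connectedComponentsWithStats(m.astype(np.uint8)); return [(st[i,4],c[i].round(1).tolist(),st[i,:4].tolist()) for i in range(1,n) if st[i,4]>area]
for n in ['top','scene']:
    im=cv2.imread(f'pics/{n}0.png'); hsv=cv2.cvtColor(im,cv2.COLOR_BGR2HSV); H,S,V=[hsv[:,:,i].astype(int) for i in range(3)]
    m=np.zeros(H.shape,bool)
    if n=='top': m[190:270,190:410]=1
    else: m[150:270,210:380]=1
    print(n,'green',blob((abs(H-65)<20)&(S>100)&m))
    print('blue',blob((abs(H-112)<12)&(S>120)&(V>80)&m))
    print('brass',blob((abs(H-17)<8)&(S>130)&(V>100)&m,3))
    print('black',blob((V<50)&m))
    c=cam(n)
    if n=='top':
        P=[]
    g=max(blob((abs(H-65)<20)&(S>100)&m))[1]
    for z in (.05,.06,.07): print('g',z,onz(c,g,z).round(4))
# triangulate green
im1=cv2.imread('pics/top0.png')
E
```

```text
top green [(np.int32(206), [381.2, 231.0], [373, 223, 17, 17])]
blue [(np.int32(424), [226.5, 228.8], [215, 214, 22, 36]), (np.int32(396), [208.9, 236.9], [200, 219, 24, 33])]
brass [(np.int32(18), [239.0, 234.7], [237, 233, 5, 4]), (np.int32(13), [206.4, 250.6], [205, 249, 4, 4])]
black [(np.int32(156), [216.6, 230.9], [208, 214, 18, 35]), (np.int32(429), [377.7, 231.8], [365, 218, 28, 28]), (np.int32(56), [333.7, 231.9], [326, 223, 14, 17])]
g 0.05 [[ 0.4723 -0.1401  0.05  ]]
g 0.06 [[ 0.4715 -0.1369  0.06  ]]
g 0.07 [[ 0.4707 -0.1337  0.07  ]]
scene green [(np.int32(38), [345.1, 171.5], [341, 169, 9, 6])]
blue [(np.int32(231), [236.3, 243.1], [224, 237, 27, 13])]
brass [(np.int32(6), [238.5, 257.0], [238, 256, 2, 3])]
black []
g 0.05 [[ 0.4721 -0.1486  0.05  ]]
g 0.06 [[ 0.4647 -0.1393  0.06  ]]
g 0.07 [[ 0.4572 -0.1299  0.07  ]]
```

```bash
python3 - <<'E'
from h import *
c=cam('top'); im=cv2.imread('pics/top0.png'); hsv=cv2.cvtColor(im,cv2.COLOR_BGR2HSV).astype(int); H,S,V=hsv[:,:,0],hsv[:,:,1],hsv[:,:,2]
m=np.zeros(H.shape,np.uint8); m[205:260,195:245]=1
bl=((abs(H-112)<14)&(S>110)&(V>60)&(m>0)).astype(np.uint8)
pts=np.argwhere(bl)[:,::-1]; hull=cv2.convexHull(pts.astype(np.int32)); e=cv2.fitEllipse(hull); print('lid',e, onz(c,e[0],.057))
# bar: dark pixels near lid
bk=((V<60)&(m>0)&(S<150)).astype(np.uint8); n,l,st,ce=cv2.connectedComponentsWithStats(bk); i=1+np.argmax(st[1:,4])
p=np.argwhere(l==i)[:,::-1].astype(np.float32); r=cv2.minAreaRect(p); print('bar',r,onz(c,[r[0],p.mean(0)],.090))
b=cv2.boxPoints(r); B=onz(c,b,.09); print('sizes',[np.linalg.norm(B[k]-B[k-1]).round(4) for k in (1,2)])
k=1 if np.linalg.norm(B[1]-B[0])>np.linalg.norm(B[2]-B[1]) else 2
v=B[k]-B[k-1]; print('bar ang deg',np.degrees(np.arctan2(v[1],v[0])))
ctr=onz(c,e[0],.057)[0]
for u in ([239,234.7],[206.4,250.6]):
    q=onz(c,u,.032)[0]; d=(q-ctr)[:2]; print('pin',q.round(4),np.linalg.norm(d),np.degrees(np.arctan2(d[1],d[0])))
# ring
for uv in ([180+450/3.3,175+62/3.3],[180+510/3.3,175+80/3.3]): print(onz(c,uv,.103))
crop=im[190:260,285:360]; print(cv2.cvtColor(crop,cv2.COLOR_BGR2HSV)[::6,::6].tolist()[4])
cv2.imwrite('pics/ring.png',cv2.resize(crop,None,fx=8,fy=8,interpolation=cv2.INTER_CUBIC))
E
```

```text
lid ((217.89935302734375, 232.6613006591797), (36.40473937988281, 36.97185134887695), 34.305965423583984) [[0.46396934 0.25392026 0.057     ]]
bar ((216.66732788085938, 231.37326049804688), (37.161155700683594, 4.877203941345215), 65.85445404052734) [[0.46450823 0.2537534  0.09      ]
 [0.4652865  0.25410879 0.09      ]]
sizes [np.float64(0.0113), np.float64(0.0863)]
bar ang deg -154.47119852017292
pin [0.4613 0.2044 0.032 ] 0.04961427032896094 -93.07980169480544
pin [0.422  0.2831 0.032 ] 0.051130767998463174 145.25244603787746
[[0.55278787 0.0237572  0.103     ]]
[[ 0.54041057 -0.01816887  0.103     ]]
[[24, 38, 174], [30, 16, 148], [0, 3, 80], [150, 2, 114], [95, 20, 77], [96, 16, 78], [113, 13, 76], [90, 13, 76], [90, 17, 76], [15, 15, 69], [175, 9, 169], [75, 17, 118], [90, 13, 115]]
```

View pics/ring.png

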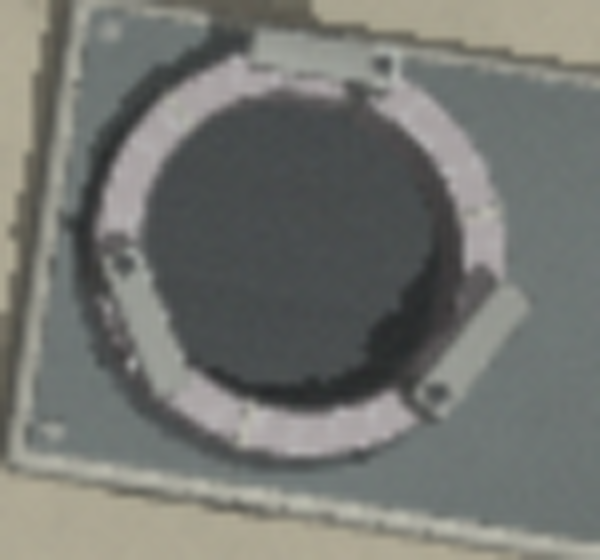

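```bash
python3 - <<'E'
from h import *
s=read_state(); M=R.from_quat(s['eef_rot']).as_matrix(); print(M.round(3)); print('z yaw',np.degrees(np.arctan2(M[1,2],M[0,2])),'y yaw',np.degrees(np.arctan2(M[1,1],M[0,1])))
c=cam('top'); im=cv2.imread('pics/top0.png'); lab=cv2.cvtColor(im,cv2.COLOR_BGR2LAB).astype(int); hsv=cv2.cvtColor(im,cv2.COLOR_BGR2HSV).astype(int)
m=np.zeros(im.shape[:2],bool); m[192:252,292:352]=1
rm=(lab[:,:,1]>130)&(lab[:,:,2]<130)&(hsv[:,:,2]>110)&m
print(rm.sum())
p=np.argwhere(rm)[:,::-1]; P=onz(c,p,.08)[:,:2]
# outer/inner: solve centre from radii via least squares on hull
hull=cv2.convexHull(p.astype(np.int32))[:,0]; Q=onz(c,hull,.08)[:,:2]
from scipy.optimize import least_squares
f=least_squares(lambda a:np.hypot(Q[:,0]-a[0],Q[:,1]-a[1])-a[2],[.49,.01,.06],loss='soft_l1',f_scale=.001); print('outer',f.x, np.abs(f.fun).max())
# annulus fit: median radius .05375
f2=least_squares(lambda a:np.hypot(P[:,0]-a[0],P[:,1]-a[1])-.05375,f.x[:2]); print('annulus',f2.x)
for u in ([240,435],[483,212]):
    q=onz(c,[285+u[0]/8-.5,190+u[1]/8-.5],.08)[0]; d=q[:2]-f.x[:2]; print(np.hypot(*d),np.degrees(np.arctan2(d[1],d[0])))
g=onz(c,[381.2,231],.057)[0]; print('button',g,np.hypot(*(g[:2]-f.x[:2])))
E
```

```text
[[-0.     0.91   0.414]
 [ 0.001  0.414 -0.91 ]
 [-1.    -0.    -0.001]]
z yaw -65.5450715195645 y yaw 24.454929356935473
17
outer [0.49282634 0.00674263 0.05546004] 0.008116448132112417
annulus [0.49293947 0.00684263]
0.057827545134834346 160.0115229499437
0.0542435668472195 -77.70377490648141
button [ 0.47177691 -0.13786633  0.057     ] 0.14613292288381413
```

Call:
{"name": "arm_command", "arguments": {"targets": [[0,0,38,-43,0,0,0],[0,0,75,-85,0,0,0],[0,0,113,-128,0,0,0],[0,0,150,-170,0,0,0],[0,0,188,-213,0,0,0],[0,0,225,-255,0,0,0],[0,0,263,-298,0,0,0],[0,0,300,-340,0,0,0],[0,0,338,-383,0,0,0],[0,0,380,-427,0,0,0]]}}

```text
time: 1.15
ee_pos: [0.4056, -0.089, 0.2226]
eef_rot: [0.383, 0.594, -0.383, 0.595]
ft_force: [1.1, -0.8, 0.2]
width: 0.0872
```

```bash
python3 - <<'E'
from h import *
s=read_state(); print(s['time'],s['ee_pos'],s['joint_positions'].round(2),s['joint_vel'].round(2))
E
```

```text
1.15 [ 0.40563125 -0.08902835  0.22261387] [ 0.69 -0.12 -0.53  1.95 -0.06  1.3  -0.97] [-0.47  0.06 -0.67 -0.09 -0.05 -0.01 -1.13]
```

Call:
{"name": "arm_command", "arguments": {"targets": [[0,0,30,-30,0,0,0],[0,0,49,-51,0,0,0],[0,0,49,-51,0,0,0]]}}

```text
time: 1.45
ee_pos: [0.4298, -0.0203, 0.2227]
eef_rot: [0.381, 0.596, -0.381, 0.596]
ft_force: [-0.6, 0.6, 0.1]
width: 0.0871
```

```bash
python3 - <<'E'
from h import *
s=read_state(); print(s['time'],s['ee_pos'],s['eef_rot'],s['joint_positions'].round(2),s['joint_vel'].round(2))
im=camera('wrist'); cv2.imwrite('pics/w1.png',im[:,:,::-1]); np.savez('w1.npz',p=s['ee_pos'],q=s['eef_rot'])
c=cam('wrist',s); print(proj(c,[[.493,.007,.08],[.472,-.138,.057]]))
E
```

```text
1.45 [ 0.42977169 -0.02034019  0.22268522] [ 0.38122598  0.5956759  -0.38063324  0.59578126] [ 0.62 -0.08 -0.63  1.91 -0.05  1.3  -1.14] [ 0.04 -0.01  0.08  0.02  0.02  0.01  0.07]
[[257.98993383 110.37181725]
 [373.89838132 188.29033497]]
```

View pics/w1.png

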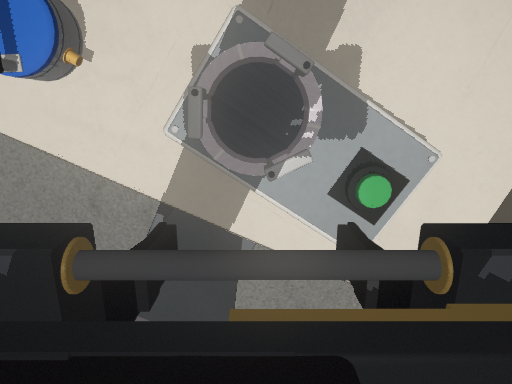

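```bash
python3 - <<'E'
from h import *
im=cv2.imread('pics/w1.png')[30:190,175:335]
cv2.imwrite('pics/w1c.png',cv2.resize(im,None,fx=3.75,fy=3.75,interpolation=cv2.INTER_CUBIC))
E
```

```text
(no output)
```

View pics/w1c.png

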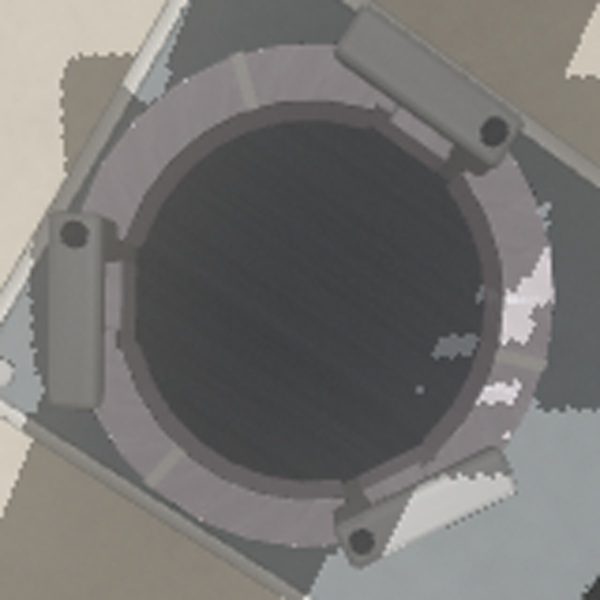

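```bash
python3 - <<'E'
from h import *
from scipy.optimize import least_squares
d=np.load('w1.npz'); c=cam('wrist',dict(ee_pos=d['p'],eef_rot=d['q']))
cv=lambda a:np.array(a,float)/3.75-.5+.133+[175,30]
out=onz(c,cv([(300,45),(205,68),(300,547),(215,525),(130,455),(552,300),(540,400)]),.08)[:,:2]
t=onz(c,cv([(246,80),(165,467),(521,360)]),.08)[:,:2]
f=least_squares(lambda a:np.hypot(*(out-a[:2]).T)-a[2],[.49,.01,.06]); print('outer',f.x,f.fun.round(4))
print('ticks circ',np.hypot(*(t-f.x[:2]).T), np.degrees(np.arctan2(*(t-f.x[:2]).T[::-1])),'centroid',t.mean(0))
im=cv2.imread('pics/w1.png'); hsv=cv2.cvtColor(im,cv2.COLOR_BGR2HSV).astype(int)
g=(abs(hsv[:,:,0]-65)<20)&(hsv[:,:,1]>100); p=np.argwhere(g)[:,::-1]; 
# triangulate with top
c2=cam('top'); t1,d1=ray(c,p.mean(0)); t2,d2=ray(c2,[381.2,231]); d1=d1[0];d2=d2[0]
A=np.c_[d1,-d2]; x=np.linalg.lstsq(A,t2-t1,rcond=None)[0]; print('btn',t1+d1*x[0],t2+d2*x[1], 'area diam px',2*np.sqrt(len(p)/np.pi), p.mean(0))
for z in (.05,.057,.063): q=onz(c,p.mean(0),z)[0]; print(q, np.hypot(*(q[:2]-f.x[:2])))
E
```

```text
outer [0.49201352 0.0060718  0.05992044] [-0.0001  0.0006  0.0003  0.0001 -0.0007 -0.0013  0.0012]
ticks circ [0.05457662 0.05468815 0.05309372] [ 42.04827003 160.70382744 -78.86792702] centroid [0.49173435 0.00691515]
btn [ 0.4701357  -0.13306546  0.06918412] [ 0.4707657  -0.13383846  0.06948454] area diam px 34.906879612929465 [373.01985371 190.78787879]
[ 0.4687273  -0.14166907  0.05      ] 0.14956474545977794
[ 0.4692412  -0.13852974  0.057     ] 0.14638368859513
[ 0.46968169 -0.13583889  0.063     ] 0.14365707044045606
```

Call:
{"name": "arm_command", "arguments": {"targets": [[0,0,15,-47,0,0,0],[0,0,30,-94,0,0,0],[0,0,44,-141,0,0,0],[0,0,59,-188,0,0,0],[0,0,74,-235,0,0,0],[0,0,74,-235,0,0,0],[0,0,74,-235,0,0,0]]}}

```text
time: 2.2
ee_pos: [0.3993, 0.2198, 0.2222]
eef_rot: [0.382, 0.595, -0.383, 0.595]
ft_force: [0.3, -0.8, -0.9]
width: 0.0872
```

```bash
python3 - <<'E'
from h import *
s=read_state(); print(s['time'],s['ee_pos'],s['eef_rot'],s['joint_positions'].round(2),s['joint_vel'].round(2))
im=camera('wrist'); cv2.imwrite('pics/w2.png',im[:,:,::-1]); np.savez('w2.npz',p=s['ee_pos'],q=s['eef_rot'])
E
```

```text
2.2 [0.39926614 0.21978378 0.22224781] [ 0.38230165  0.59479981 -0.38275369  0.59460764] [ 0.37  0.   -0.96  1.84  0.    1.3  -1.73] [ 0.03 -0.01  0.04  0.01  0.    0.    0.01]
```

View pics/w2.png

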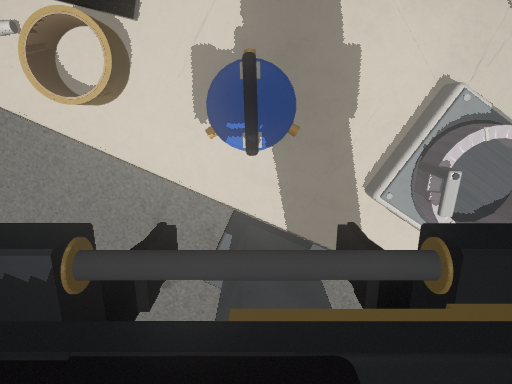

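```bash
python3 - <<'E'
from h import *
d=np.load('w2.npz'); st=dict(ee_pos=d['p'],eef_rot=d['q']); c=cam('wrist',st)
im=cv2.imread('pics/w2.png'); hsv=cv2.cvtColor(im,cv2.COLOR_BGR2HSV).astype(int); H,S,V=hsv[:,:,0],hsv[:,:,1],hsv[:,:,2]
m=np.zeros(H.shape,bool); m[30:180,190:315]=1
bl=(abs(H-115)<14)&(S>120)&m; hull=cv2.convexHull(np.argwhere(bl)[:,::-1].astype(np.int32))
from scipy.optimize import least_squares
Q=onz(c,hull[:,0],.057)[:,:2]; f=least_squares(lambda a:np.hypot(*(Q-a[:2]).T)-a[2],[.46,.25,.045],loss='soft_l1',f_scale=.001); print('lid',f.x)
bk=((V<45)&m).astype(np.uint8); bk=cv2.morphologyEx(bk,cv2.MORPH_OPEN,np.ones((5,5),np.uint8)); n,l,s,ce=cv2.connectedComponentsWithStats(bk); i=1+np.argmax(s[1:,4]); p=np.argwhere(l==i)[:,::-1].astype(np.float32); r=cv2.minAreaRect(p); print(r,s[i])
b=cv2.boxPoints(r); B=onz(c,b,.09); 
for k in (1,2): v=B[k]-B[k-1]; print(np.linalg.norm(v),np.degrees(np.arctan2(v[1],v[0])))
print('bar ctr',onz(c,r[0],.088))
br=((abs(H-17)<8)&(S>120)&(V>100)&m).astype(np.uint8); n,l,s,ce=cv2.connectedComponentsWithStats(br)
for i in range(1,n):
    if s[i,4]>8: q=onz(c,ce[i],.031)[0]; e=q[:2]-f.x[:2]; print('pin',ce[i],q.round(4),np.hypot(*e),np.degrees(np.arctan2(e[1],e[0])))
M=R.from_quat(d['q']).as_matrix(); print('z yaw',np.degrees(np.arctan2(M[1,2],M[0,2])))
j=np.array([f.x[0],f.x[1],.082])-d['p']; print('tool shift to lid centre',M.T@j)
E
```

```text
lid [0.46375782 0.25347645 0.04303323]Traceback (most recent call last):
  File "<stdin>", line 8, in <module>
    return _wrapfunc(a, 'argmax', axis=axis, out=out, **kwds)
    return bound(*args, **kwds)
ValueError: attempt to get argmax of an empty sequence
```

```bash
python3 - <<'E'
from h import *
d=np.load('w2.npz'); st=dict(ee_pos=d['p'],eef_rot=d['q']); c=cam('wrist',st)
im=cv2.imread('pics/w2.png'); hsv=cv2.cvtColor(im,cv2.COLOR_BGR2HSV).astype(int); H,S,V=hsv[:,:,0],hsv[:,:,1],hsv[:,:,2]
fx=np.array([.46376,.25348])
print(hsv[100,240:262].tolist())
m=np.zeros(H.shape,bool); m[48:160,238:264]=1
bk=((V<75)&(S<90)&m).astype(np.uint8); bk=cv2.morphologyEx(bk,cv2.MORPH_OPEN,np.ones((5,5),np.uint8)); n,l,s,ce=cv2.connectedComponentsWithStats(bk); i=1+np.argmax(s[1:,4]); p=np.argwhere(l==i)[:,::-1].astype(np.float32); r=cv2.minAreaRect(p); print(r,s[i])
b=cv2.boxPoints(r); B=onz(c,b,.09); 
for k in (1,2): v=B[k]-B[k-1]; print(np.linalg.norm(v),np.degrees(np.arctan2(v[1],v[0])))
print('bar ctr',onz(c,r[0],.088))
m[30:180,190:315]=1
br=((abs(H-17)<8)&(S>120)&(V>80)&m).astype(np.uint8); n,l,s,ce=cv2.connectedComponentsWithStats(br)
for i in range(1,n):
    if s[i,4]>8: q=onz(c,ce[i],.030)[0]; e=q[:2]-fx; print('pin',ce[i],q.round(4),np.hypot(*e),np.degrees(np.arctan2(e[1],e[0])))
M=R.from_quat(d['q']).as_matrix(); print('z yaw',np.degrees(np.arctan2(M[1,2],M[0,2])))
j=np.array([fx[0],fx[1],.082])-d['p']; print('tool shift to lid centre',M.T@j)
E
```

```text
[[111, 146, 119], [111, 147, 118], [111, 147, 118], [111, 146, 115], [120, 27, 48], [126, 27, 47], [125, 32, 48], [120, 27, 48], [120, 36, 50], [115, 32, 48], [120, 31, 49], [120, 38, 47], [116, 37, 48], [120, 33, 47], [116, 39, 46], [124, 40, 45], [115, 65, 51], [112, 141, 98], [111, 157, 117], [110, 157, 117], [110, 158, 116], [110, 159, 117]]
((250.0181884765625, 101.06393432617188), (98.27144622802734, 12.993239402770996), 88.15238952636719) [ 243   52   15   99 1256]
0.011098246927863657 -63.80601064883616
0.08379636142276041 -153.59178841426524
bar ctr [[0.46685972 0.25651234 0.088     ]]
pin [250.58823529  49.88235294] [0.5139 0.2782 0.03  ] 0.05587386207863396 26.26037804283809
pin [293.61904762 128.84126984] [0.4607 0.2029 0.03  ] 0.05070108979180425 -93.42219216779408
z yaw -65.50018610860678
tool shift to lid centre [ 0.14019756  0.0727565  -0.00393377]
```

Call:
{"name": "arm_command", "arguments": {"targets": [[0,20,40,-2,-0.02,0,0],[0,50,73,-4.5,-0.031,0,0],[0,90,73,-4.5,-0.031,0,0],[0,120,73,-4.5,-0.031,0,0],[0,145,73,-4.5,-0.031,0,0],[0,157,73,-4.5,-0.031,0,0],[0,157,73,-4.5,-0.031,0,0],[0,157,73,-4.5,-0.031,0,0]]}}

```text
time: 3.05
ee_pos: [0.4647, 0.254, 0.0665]
eef_rot: [0.374, 0.6, -0.374, 0.601]
ft_force: [0.1, 0.2, 0.4]
width: 0.0867
```

```bash
python3 - <<'E'
from h import *
s=read_state(); print(s['time'],s['ee_pos'],s['eef_rot'],s['joint_positions'].round(2),s['ft_force'])
im=camera('wrist'); cv2.imwrite('pics/w3.png',im[:,:,::-1]); 
im=camera('scene'); cv2.imwrite('pics/s3.png',im[:,:,::-1]); 
E
```

```text
3.05 [0.46465158 0.2539894  0.06647017] [ 0.37403719  0.59982714 -0.37371199  0.60053554] [ 0.19  0.42 -0.91  1.85  0.38  1.05 -1.99] [0.05351021 0.21184694 0.40838288]
```

View pics/w3.png

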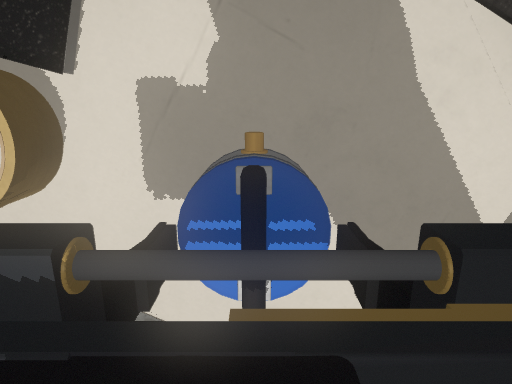

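View pics/s3.png

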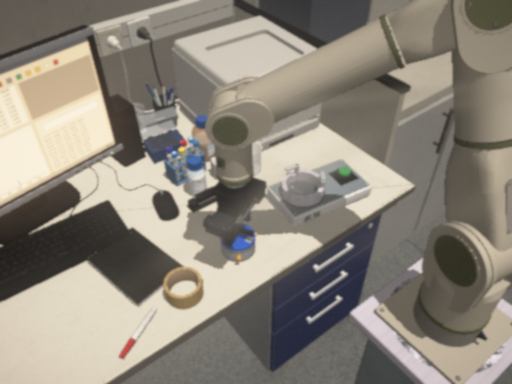

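Call:
{"name": "arm_command", "arguments": {"targets": [[255,0,0,0,0,0,0],[255,0,0,0,0,0,0],[255,0,0,0,0,0,0],[255,0,0,0,0,0,0],[255,0,0,0,0,0,0],[255,0,0,0,0,0,0],[255,0,0,0,0,0,0]], "newtons": 40}}

```text
time: 3.85
ee_pos: [0.4638, 0.2546, 0.0655]
eef_rot: [0.373, 0.6, -0.374, 0.6]
ft_force: [0.3, 0.2, -0.4]
width: 0.0392
```

Call:
{"name": "arm_command", "arguments": {"targets": [[255,0,0,0,0,0,0],[255,0,0,0,0,0,0],[255,0,0,0,0,0,0],[255,0,0,0,0,0,0],[255,0,0,0,0,0,0]]}}

```text
time: 4.35
ee_pos: [0.4636, 0.2547, 0.0654]
eef_rot: [0.373, 0.601, -0.373, 0.6]
ft_force: [-0.1, 1.5, -2.3]
width: 0.0113
```

Call:
{"name": "arm_command", "arguments": {"targets": [[255,-10,0,0,0,0,0],[255,-40,0,0,0,0,0],[255,-80,0,0,0,0,0],[255,-115,0,0,0,0,0],[255,-130,0,0,0,0,0],[255,-130,0,0,0,0,0],[255,-130,0,0,0,0,0]]}}

```text
time: 5.05
ee_pos: [0.4633, 0.2538, 0.194]
eef_rot: [0.373, 0.601, -0.374, 0.6]
ft_force: [-0.9, 0.7, -5.9]
width: 0.0117
```

```bash
python3 - <<'E'
from h import *
s=read_state(); print(s['time'],s['ee_pos'],s['eef_rot'],s['joint_positions'].round(2),s['ft_force'],s['width'])
im=camera('wrist'); cv2.imwrite('pics/w4.png',im[:,:,::-1]); 
im=camera('top'); cv2.imwrite('pics/t4.png',im[:,:,::-1]); np.savez('w4.npz',p=s['ee_pos'],q=s['eef_rot'])
E
```

```text
5.05 [0.46330871 0.25375086 0.19399996] [ 0.372943    0.60053549 -0.37430525  0.6001385 ] [ 0.27  0.27 -0.99  1.71  0.24  1.28 -1.88] [-0.87086605  0.72709475 -5.94813076] 0.01169078065855113
```

View pics/w4.png

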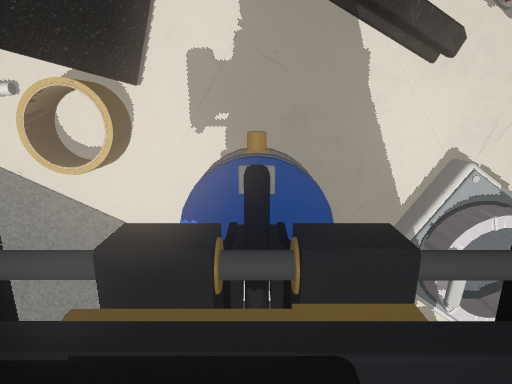

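View pics/t4.png

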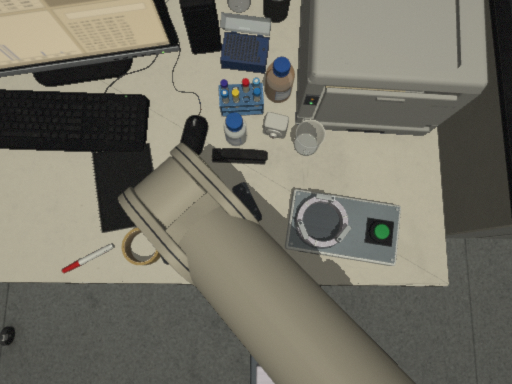

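```bash
python3 - <<'E'
from h import *
from scipy.optimize import least_squares
p=camera_params('wrist'); K=np.array(p['intrinsics']); T=np.array(p['mount'])
def ont(uv,x):
    uv=np.atleast_2d(np.array(uv,float)); d=np.c_[uv,np.ones(len(uv))]@np.linalg.inv(K).T@T[:3,:3].T; t=T[:3,3]; return t+d*((x-t[0])/d[:,0])[:,None]
for n,y1,st in (('w4',225,'w4'),('w3',300,None)):
    im=cv2.imread(f'pics/{n}.png'); hsv=cv2.cvtColor(im,cv2.COLOR_BGR2HSV).astype(int); H,S,V=hsv[:,:,0],hsv[:,:,1],hsv[:,:,2]
    m=np.zeros(H.shape,bool); m[140:y1,170:345]=1
    bl=(abs(H-113)<14)&(S>110)&m; e=[]
    for r in range(165,y1-3,2):
        c=np.where(bl[r])[0]
        if len(c): e+= [(c.min()-.5,r),(c.max()+.5,r)]
    Q=ont(e,.0084)[:,1:]
    f=least_squares(lambda a:np.hypot(*(Q-a[:2]).T)-a[2],[0,0,.045],loss='soft_l1',f_scale=.0005); print(n,'lid centre tool y,z, r',f.x,len(e),abs(f.fun).mean())
    f=least_squares(lambda a:np.hypot(*(Q-a[:2]).T)-.043,[0,0],loss='soft_l1',f_scale=.0005); print('  r=.043',f.x)
    f=least_squares(lambda a:np.hypot(*(Q-a[:2]).T)-.045,[0,0],loss='soft_l1',f_scale=.0005); print('  r=.045',f.x)
    br=(abs(H-17)<8)&(S>120)&(V>70); br[:110]=0;br[160:]=0;br[:,:235]=0;br[:,280:]=0
    q=np.argwhere(br)[:,::-1]; print('pin',q.min(0),q.max(0)); print(ont([[(q[:,0].min()+q[:,0].max())/2,q[:,1].min()-.5]],.0334))
    print('z of pin ctr',ont([[(q[:,0].min()+q[:,0].max())/2,q[:,1].min()+4]],.0354)[0])
E
```

```text
w4 lid centre tool y,z, r [0.0031891  0.00432964 0.03941653] 58 0.0012289335488179843
  r=.043 [-0.00233209  0.00390542]
  r=.045 [-0.00525599  0.00400153]
pin [248 132] [268 152]
[[0.0334     0.05685441 0.00125393]]
z of pin ctr [0.0354     0.05401188 0.00126632]
w3 lid centre tool y,z, r [ 0.00107118 -0.00129972  0.04364933] 102 0.0001737878870036038
  r=.043 [ 0.00178783 -0.00130073]
  r=.045 [-0.00039545 -0.00127206]
pin [241 132] [266 152]
[[ 0.0334      0.05685531 -0.00146123]]
z of pin ctr [ 0.0354     0.0540128 -0.0014863]
```

```bash
cat >> h.py <<'E'
def plan(x,y,z,barang):
    s=read_state(); M=R.from_quat(s['eef_rot']).as_matrix(); yaw=np.degrees(np.arctan2(M[1,2],M[0,2]))
    # target: tool x down, z yaw = barang-90
    a=np.radians(barang-90); zt=np.array([np.cos(a),np.sin(a),0]); xt=np.array([0,0,-1.]); Mt=np.c_[xt,np.cross(zt,xt),zt]
    print('t',s['time'],'p',s['ee_pos'].round(4),'bar',round(yaw+90,2),'tilt mrad',(M[:2,0]*1e3).round(1),'F',np.round(s['ft_force'],1),'w',round(s['width'],4))
    print('shift mm',(M.T@(np.array([x,y,z])-s['ee_pos'])*1e3).round(1),'rotvec',R.from_matrix(M.T@Mt).as_rotvec().round(3))
E
python3 -c "
from h import *
plan(.492,.007,.194,46.3)"
```

```text
t 5.15 p [0.4629 0.2538 0.1935] bar 26.23 tilt mrad [-2.9 -1.4] F [ 0.3 -0.7 -6.6] w 0.0115
shift mm [ -0.3 -83.  234.2] rotvec [-0.35  -0.001  0.003]
```

Call:
{"name": "arm_command", "arguments": {"targets": [[255,0,-10,25,-0.05,0,0.001],[255,0,-25,70,-0.11,0,0.001],[255,0,-41,115,-0.18,0,0.002],[255,0,-57,160,-0.25,0,0.003],[255,0,-72,203,-0.31,0,0.003],[255,0,-83,234,-0.35,0,0.003],[255,0,-83,234,-0.35,0,0.003],[255,0,-83,234,-0.35,0,0.003],[255,0,-83,234,-0.35,0,0.003]]}}

```text
time: 6.05
ee_pos: [0.4923, 0.0093, 0.1948]
eef_rot: [0.264, 0.656, -0.262, 0.657]
ft_force: [0.9, -0.2, -6.3]
width: 0.0114
```

```bash
python3 - <<'E'
from h import *
plan(.492,.007,.194,46.3)
print(read_state()['joint_positions'].round(2))
for n in ('wrist','scene','top'): cv2.imwrite(f'pics/{n}5.png',camera(n)[:,:,::-1])
E
```

```text
t 6.05 p [0.4923 0.0093 0.1948] bar 46.37 tilt mrad [1.2 2.5] F [ 0.9 -0.2 -6.3] w 0.0114
shift mm [ 0.8 -1.8  1.4] rotvec [ 0.001 -0.001 -0.003]
[ 0.74  0.14 -0.91  1.8   0.11  1.25 -0.96]
```

View pics/wrist5.png

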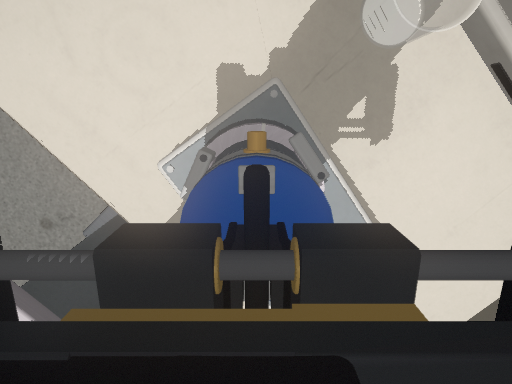

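View pics/scene5.png

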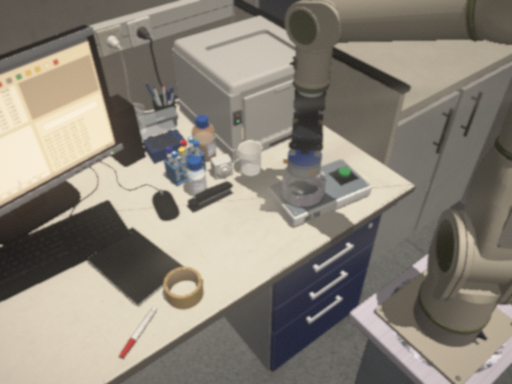

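Call:
{"name": "arm_command", "arguments": {"targets": [[255,0,0,0,0,0,0],[255,0,0,0,0,0,0]]}}

```text
time: 6.4
ee_pos: [0.4927, 0.0084, 0.1955]
eef_rot: [0.264, 0.656, -0.262, 0.657]
ft_force: [0.4, -0.5, -5.4]
width: 0.0113
```

```bash
python3 - <<'E'
from h import *
plan(.492,.007,.194,46.3)
cv2.imwrite(f'pics/wrist6.png',camera('wrist')[:,:,::-1])
plan(.492,.007,.194,46.3)
im=cv2.imread('pics/wrist6.png')[100:230,170:340]
cv2.imwrite('pics/wrist6c.png',cv2.resize(im,None,fx=4.6,fy=4.6,interpolation=cv2.INTER_CUBIC))
E
```

```text
t 6.4 p [0.4927 0.0084 0.1955] bar 46.33 tilt mrad [2.5 1.7] F [ 0.4 -0.5 -5.4] w 0.0113
shift mm [ 1.5 -1.5  0.4] rotvec [ 0.     0.001 -0.003]
t 6.45 p [0.4928 0.0083 0.1955] bar 46.31 tilt mrad [2.4 1.7] F [ 0.1  0.  -6.5] w 0.0118
shift mm [ 1.5 -1.5  0.3] rotvec [ 0.     0.001 -0.003]
```

View pics/wrist6c.png

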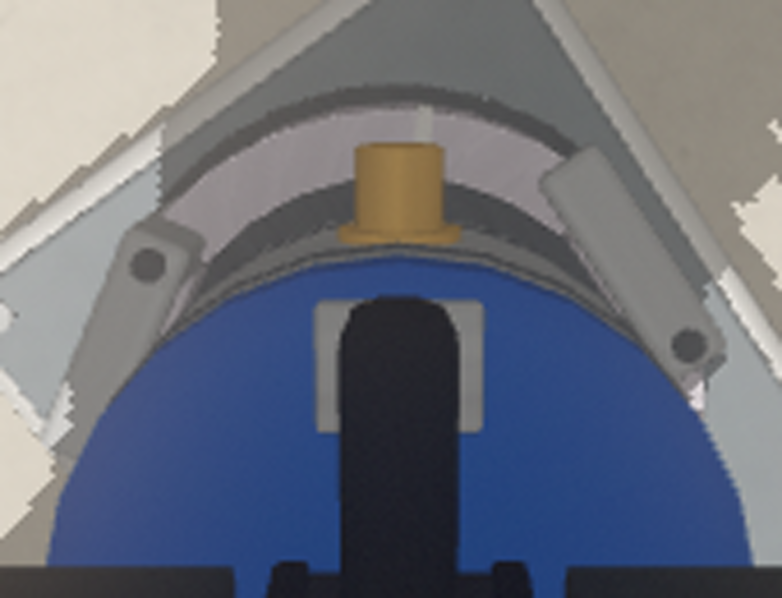

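```bash
python3 - <<'E'
from h import *
from scipy.optimize import least_squares
p=camera_params('wrist'); K=np.array(p['intrinsics']); T=np.array(p['mount'])
def ont(uv,x):
    uv=np.atleast_2d(np.array(uv,float)); d=np.c_[uv,np.ones(len(uv))]@np.linalg.inv(K).T@T[:3,:3].T; t=T[:3,3]; return t+d*((x-t[0])/d[:,0])[:,None]
cv=lambda a:np.array(a,float)/4.6-.39+[170,100]
im=cv2.imread('pics/wrist6.png'); lab=cv2.cvtColor(im,cv2.COLOR_BGR2LAB).astype(int)
# columnwise: pinkish track top/bottom edge
o=[];i_=[]
for u in range(212,296):
    col=lab[105:175,u]; m=np.where((col[:,1]>=131)&(col[:,0]>105))[0]
    if len(m)>3: o.append((u,105+m.min()-.5)); i_.append((u,105+m.max()+.5))
print(o[::8],i_[::8])
o=[a for a in o if a[1]<150]
O=ont(o,.1155)[:,1:]
for r in (.060,):
    f=least_squares(lambda a:np.hypot(*(O-a).T)-r,[0,0],loss='soft_l1',f_scale=.0005); print('auto outer',f.x,abs(f.fun).mean(),len(O))
O=ont(cv([(165,212),(210,172),(300,122),(395,103),(500,122),(575,160)]),.1155)[:,1:]
f=least_squares(lambda a:np.hypot(*(O-a).T)-.06,[0,0]); print('hand outer',f.x,f.fun.round(4))
t=ont(cv([(425,122)]),.1155)[0,1:]; e=t-f.x; print('tick r',np.hypot(*e),'ang from tool y toward z',np.degrees(np.arctan2(e[1],e[0])))
L=ont(cv([(50,560),(90,445),(155,340),(250,280),(400,255),(550,282),(650,345),(715,440),(750,560)]),.0084)[:,1:]
f=least_squares(lambda a:np.hypot(*(L-a[:2]).T)-a[2],[0,0,.044]); print('lid',f.x,f.fun.round(4))
f=least_squares(lambda a:np.hypot(*(L-a[:2]).T)-.0437,[0,0]); print('lid r fixed',f.x)
print('pin tip',ont(cv([(400,143)]),.0334))
E
```

```text
[(212, np.float64(139.5)), (220, np.float64(133.5)), (228, np.float64(129.5)), (236, np.float64(126.5)), (244, np.float64(124.5)), (252, np.float64(124.5)), (260, np.float64(130.5)), (268, np.float64(124.5)), (276, np.float64(127.5)), (284, np.float64(130.5))] [(212, np.float64(149.5)), (220, np.float64(151.5)), (228, np.float64(145.5)), (236, np.float64(141.5)), (244, np.float64(152.5)), (252, np.float64(152.5)), (260, np.float64(152.5)), (268, np.float64(152.5)), (276, np.float64(140.5)), (284, np.float64(145.5))]
auto outer [-2.14927825e-03 -9.63469831e-05] 0.0007489784242360341 79
hand outer [-0.00132288  0.00061748] [ 0.     -0.0003  0.      0.0005 -0.0001 -0.0003]
tick r 0.05722418247607569 ang from tool y toward z 4.552104486042931
lid [0.00325688 0.00059531 0.04321496] [ 0.0003 -0.0008  0.0005  0.0003 -0.0005  0.      0.0003 -0.0003  0.0001]
lid r fixed [0.00262759 0.00059532]
pin tip [[0.0334     0.05720461 0.00049223]]
```

Call:
{"name": "arm_command", "arguments": {"targets": [[255,5,-2.2,0.3,0,0,-0.003],[255,15,-2.2,0.3,0,0,-0.003],[255,25,-2.2,0.3,0,0,-0.003],[255,35,-2.2,0.3,0,0,-0.003],[255,42,-2.2,0.3,0,0,-0.003],[255,42,-2.2,0.3,0,0,-0.003],[255,42,-2.2,0.3,0,0,-0.003],[255,42,-2.2,0.3,0,0,-0.003]]}}

```text
time: 7.25
ee_pos: [0.4919, 0.0063, 0.1539]
eef_rot: [0.263, 0.656, -0.263, 0.657]
ft_force: [-0.3, 0.6, -6.0]
width: 0.0117
```

```bash
python3 - <<'E'
from h import *
plan(.4915,.0065,.1255,46.3)
cv2.imwrite(f'pics/wrist7.png',camera('wrist')[:,:,::-1])
cv2.imwrite(f'pics/scene7.png',cv2.resize(camera('scene')[130:240,240:400,::-1],None,fx=5,fy=5,interpolation=cv2.INTER_CUBIC))
plan(.4915,.0065,.1255,46.3)
im=cv2.imread('pics/wrist7.png')[100:230,170:340]
cv2.imwrite('pics/wrist7c.png',cv2.resize(im,None,fx=4.6,fy=4.6,interpolation=cv2.INTER_CUBIC))
E
```

```text
t 7.25 p [0.4919 0.0063 0.1539] bar 46.28 tilt mrad [ 1.1 -0.5] F [-0.3  0.6 -6. ] w 0.0117
shift mm [28.4 -0.1 -0.5] rotvec [-0.     0.001 -0.   ]
t 7.35 p [0.4919 0.0062 0.154 ] bar 46.28 tilt mrad [ 1.1 -0.6] F [ 0.4  0.  -5.9] w 0.0115
shift mm [28.5 -0.1 -0.5] rotvec [-0.     0.001 -0.   ]
```

View pics/wrist7c.png

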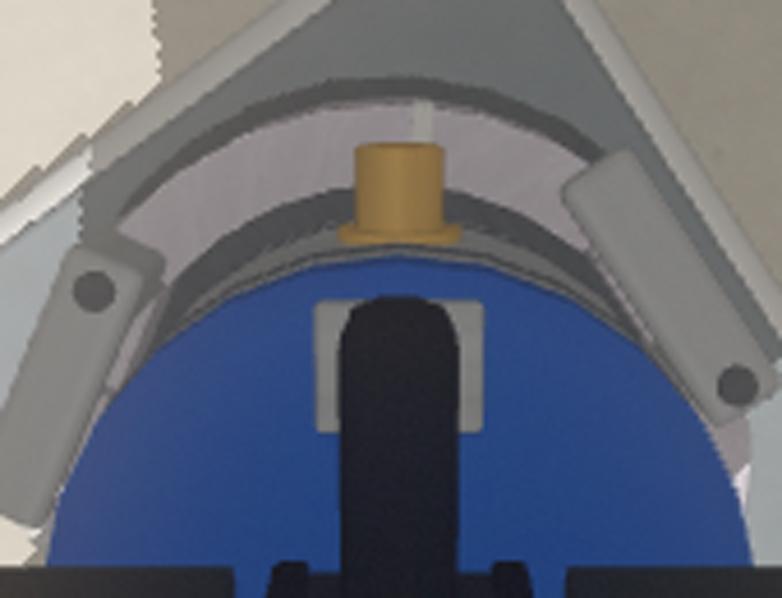

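View pics/scene7.png

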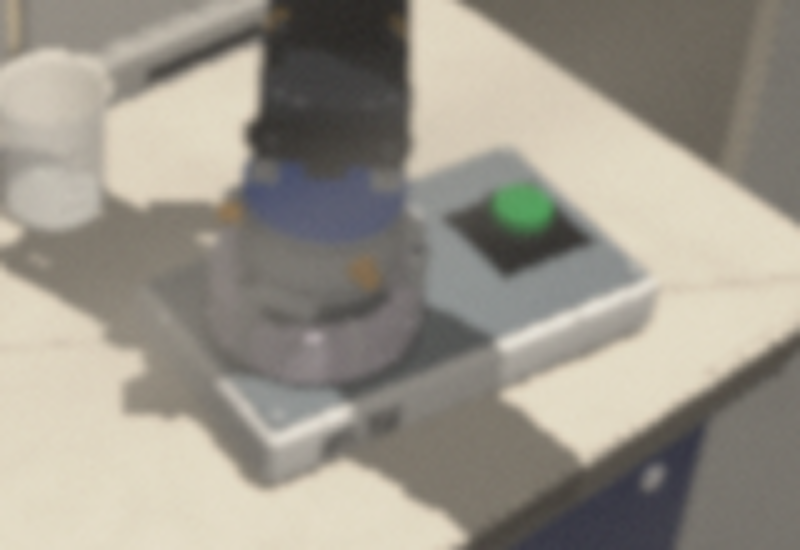

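```bash
python3 - <<'E'
from h import *
from scipy.optimize import least_squares
p=camera_params('wrist'); K=np.array(p['intrinsics']); T=np.array(p['mount'])
def ont(uv,x):
    uv=np.atleast_2d(np.array(uv,float)); d=np.c_[uv,np.ones(len(uv))]@np.linalg.inv(K).T@T[:3,:3].T; t=T[:3,3]; return t+d*((x-t[0])/d[:,0])[:,None]
cv=lambda a:np.array(a,float)/4.6-.39+[170,100]
for x in (.0725,.074):
    O=ont(cv([(120,215),(180,167),(240,133),(300,113),(350,103),(470,106),(530,124),(588,158)]),x)[:,1:]
    f=least_squares(lambda a:np.hypot(*(O-a).T)-.06,[0,0]); print('hand outer',f.x,f.fun.round(4))
    I=ont(cv([(165,285),(215,245),(270,214),(330,193),(480,199),(540,220),(585,250)]),x)[:,1:]
    f=least_squares(lambda a:np.hypot(*(I-a).T)-.0475,[0,0]); print('hand inner',f.x,f.fun.round(4))
E
```

```text
hand outer [ 0.00129655 -0.00083565] [ 0.0004 -0.0002 -0.0001 -0.0003 -0.0001  0.0003  0.0003 -0.0003]
hand inner [ 0.00085238 -0.00048099] [ 0.0009 -0.0001 -0.0005 -0.0004 -0.0004  0.0003  0.0005]
hand outer [ 0.00127624 -0.00089122] [ 0.0004 -0.0001 -0.0002 -0.0003 -0.0002  0.0003  0.0004 -0.0002]
hand inner [ 0.00076162 -0.00051145] [ 0.001  -0.0001 -0.0005 -0.0004 -0.0004  0.0003  0.0005]
```

Call:
{"name": "arm_command", "arguments": {"targets": [[255,2,0,-0.8,0,0,0],[255,5,0,-0.8,0,0,0],[255,8,0,-0.8,0,0,0],[255,11,0,-0.8,0,0,0],[255,14,0,-0.8,0,0,0],[255,17,0,-0.8,0,0,0],[255,17,0,-0.8,0,0,0]]}}

```text
time: 8.05
ee_pos: [0.4907, 0.0068, 0.136]
eef_rot: [0.263, 0.656, -0.263, 0.656]
ft_force: [0.7, -0.7, -5.3]
width: 0.0118
```

Call:
{"name": "arm_command", "arguments": {"targets": [[255,3,0,0,0,0,0],[255,6,0,0,0,0,0],[255,8,0,0,0,0,0],[255,9,0,0,0,0,0],[255,9,0,0,0,0,0]]}}

```text
time: 8.55
ee_pos: [0.4909, 0.0068, 0.1274]
eef_rot: [0.263, 0.656, -0.263, 0.656]
ft_force: [-0.6, 0.4, -5.2]
width: 0.0117
```

```bash
python3 - <<'E'
from h import *
plan(.4915,.0065,.1255,46.3)
cv2.imwrite(f'pics/wrist8.png',camera('wrist')[:,:,::-1])
cv2.imwrite(f'pics/scene8.png',cv2.resize(camera('scene')[130:240,240:400,::-1],None,fx=5,fy=5,interpolation=cv2.INTER_CUBIC))
im=cv2.imread('pics/wrist8.png')[100:230,170:340]
cv2.imwrite('pics/wrist8c.png',cv2.resize(im,None,fx=4.6,fy=4.6,interpolation=cv2.INTER_CUBIC))
E
```

```text
t 8.55 p [0.4909 0.0068 0.1274] bar 46.28 tilt mrad [ 0.2 -0.4] F [-0.6  0.4 -5.2] w 0.0117
shift mm [1.9 0.2 0.6] rotvec [-0.  0.  0.]
```

View pics/wrist8c.png

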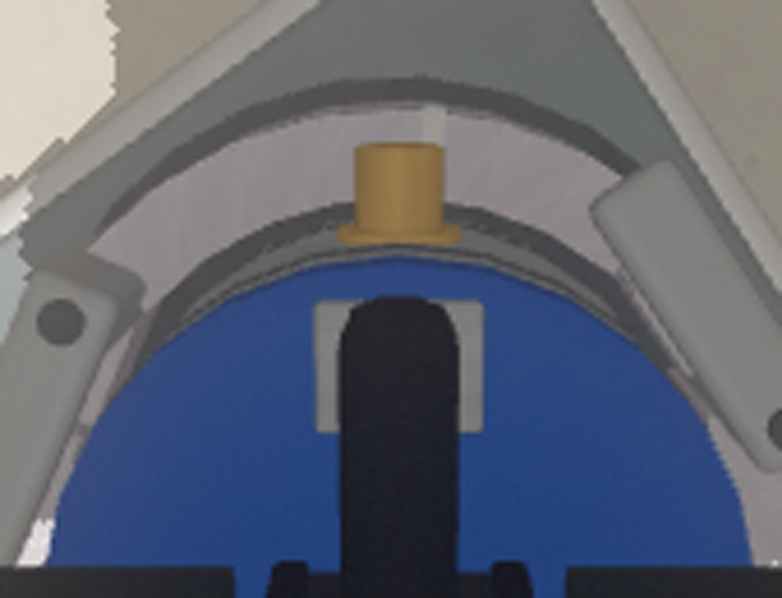

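View pics/scene8.png

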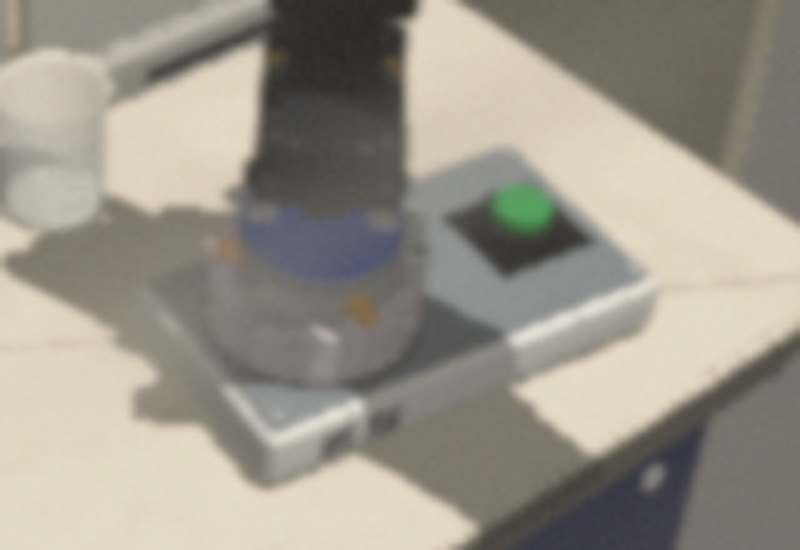

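```bash
python3 - <<'E'
from h import *
from scipy.optimize import least_squares
p=camera_params('wrist'); K=np.array(p['intrinsics']); T=np.array(p['mount'])
def ont(uv,x):
    uv=np.atleast_2d(np.array(uv,float)); d=np.c_[uv,np.ones(len(uv))]@np.linalg.inv(K).T@T[:3,:3].T; t=T[:3,3]; return t+d*((x-t[0])/d[:,0])[:,None]
cv=lambda a:np.array(a,float)/4.6-.39+[170,100]
for x in (.047,):
    O=ont(cv([(95,240),(150,187),(200,155),(255,128),(320,108),(390,103),(480,110),(550,130),(620,170)]),x)[:,1:]
    f=least_squares(lambda a:np.hypot(*(O-a).T)-.06,[0,0]); print('hand outer',f.x,f.fun.round(4))
    I=ont(cv([(150,317),(200,273),(265,232),(340,205),(480,207),(540,230),(605,268)]),x)[:,1:]
    f=least_squares(lambda a:np.hypot(*(I-a).T)-.0475,[0,0]); print('hand inner',f.x,f.fun.round(4))
# pot wall (grey outline beyond the lid) at shoulder
print(ont(cv([(400,143)]),[.0354])[0])
E
```

```text
hand outer [0.00177577 0.00046589] [-0.0003 -0.0001 -0.0001  0.0001  0.0004  0.      0.0001  0.0001 -0.0005]
hand inner [0.00092582 0.00104485] [ 0.0003 -0.0003 -0.0002  0.0001  0.0002 -0.0001  0.    ]
[0.0354     0.05707443 0.00049273]
```

Call:
{"name": "arm_command", "arguments": {"targets": [[255,1,0,0,0.05,0,0],[255,1,0.2,0,0.15,0,0],[255,1,0.4,-0.1,0.25,0,0],[255,1,0.5,-0.1,0.35,0,0],[255,1,0.6,-0.2,0.45,0,0],[255,1,0.8,-0.2,0.55,0,0],[255,1,0.9,-0.3,0.65,0,0],[255,1,1.0,-0.3,0.75,0,0],[255,1,1.2,-0.4,0.83,0,0],[255,1,1.3,-0.4,0.83,0,0]]}}

```text
time: 9.65
ee_pos: [0.4917, 0.0081, 0.1267]
eef_rot: [0.506, 0.494, -0.506, 0.494]
ft_force: [0.7, -0.3, -5.5]
width: 0.0116
```

```bash
python3 - <<'E'
from h import *
plan(.4915,.0080,.1255,-8.7)
print(read_state()['torque'],read_state()['joint_positions'].round(2))
cv2.imwrite(f'pics/wrist9.png',camera('wrist')[:,:,::-1])
E
```

```text
t 9.65 p [0.4917 0.0081 0.1267] bar -1.34 tilt mrad [ 0.6 -0.6] F [ 0.7 -0.3 -5.5] w 0.0116
shift mm [ 1.2 -0.2  0.1] rotvec [ 0.129  0.001 -0.001]
[-0.00590037  0.00591793  0.00988572] [ 0.62  0.2  -0.79  1.89  0.16  1.11 -1.82]
```

View pics/wrist9.png

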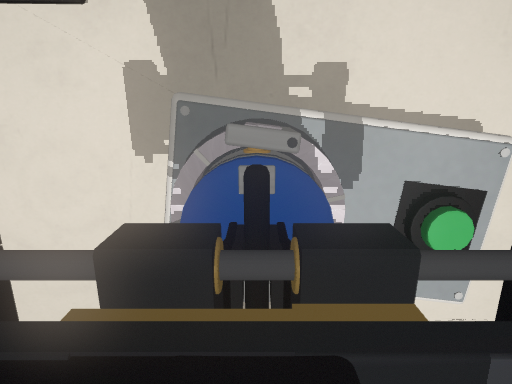

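Call:
{"name": "arm_command", "arguments": {"targets": [[255,0,0,0,0.05,0,0],[255,0,0,0,0.09,0,0],[255,0,0,0,0.12,0,0],[255,0,0,0,0.13,0,0],[255,0,0,0,0.13,0,0]]}}

```text
time: 10.2
ee_pos: [0.4916, 0.008, 0.1266]
eef_rot: [-0.536, -0.461, 0.536, -0.461]
ft_force: [-0.1, 1.0, -5.5]
width: 0.0116
```

```bash
python3 - <<'E'
from h import *
plan(.4915,.0080,.1255,-8.7)
print(read_state()['torque'])
cv2.imwrite(f'pics/wrist10.png',camera('wrist')[:,:,::-1])
im=cv2.imread('pics/wrist10.png')[100:230,170:340]
cv2.imwrite('pics/wrist10c.png',cv2.resize(im,None,fx=4.6,fy=4.6,interpolation=cv2.INTER_CUBIC))
E
```

```text
t 10.2 p [0.4916 0.008  0.1266] bar -8.66 tilt mrad [ 0.4 -0.5] F [-0.1  1.  -5.5] w 0.0116
shift mm [ 1.1 -0.1  0. ] rotvec [ 0.001  0.    -0.   ]
[ 0.04695474  0.01337959 -0.04668497]
```

View pics/wrist10c.png

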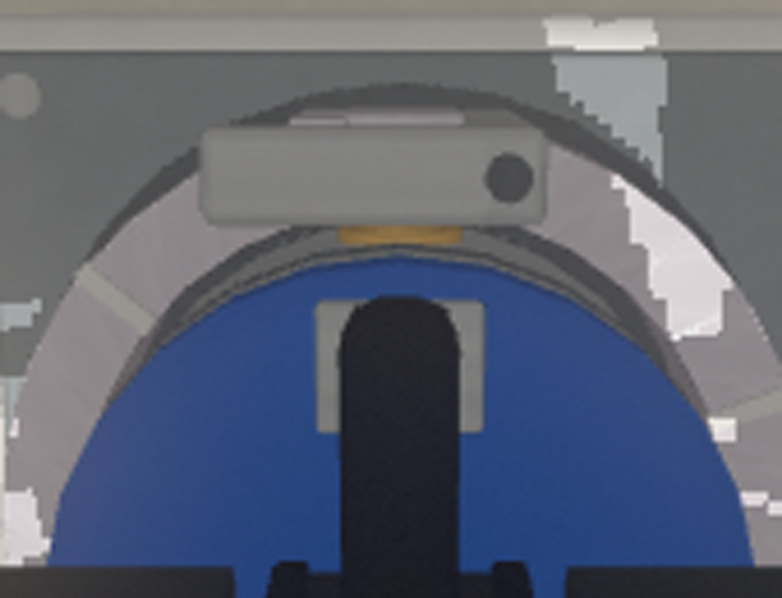

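Call:
{"name": "arm_command", "arguments": {"targets": [[255,1,0,0,0.003,0,0],[255,2,0,0,0.005,0,0],[255,3,0,0,0.005,0,0],[255,4,0,0,0.005,0,0],[255,4,0,0,0.005,0,0]]}}

```text
time: 10.75
ee_pos: [0.4915, 0.008, 0.1223]
eef_rot: [-0.538, -0.459, 0.538, -0.459]
ft_force: [-0.4, -0.6, -6.0]
width: 0.0118
```

Call:
{"name": "arm_command", "arguments": {"targets": [[255,1,0,0,0,0,0],[255,2,0,0,0,0,0],[255,2.5,0,0,0,0,0],[255,2.5,0,0,0,0,0]]}}

```text
time: 11.15
ee_pos: [0.4916, 0.008, 0.12]
eef_rot: [-0.538, -0.459, 0.538, -0.459]
ft_force: [-1.3, -0.0, -6.1]
width: 0.0116
```

```bash
python3 - <<'E'
from h import *
plan(.4915,.0080,.1185,-8.7)
print(read_state()['torque'])
E
```

```text
t 11.15 p [0.4916 0.008  0.12  ] bar -9.0 tilt mrad [ 0.3 -0.4] F [-1.3 -0.  -6.1] w 0.0116
shift mm [ 1.5 -0.1  0. ] rotvec [-0.005  0.    -0.   ]
[0.05088135 0.01778326 0.03724251]
```

Call:
{"name": "arm_command", "arguments": {"targets": [[120,0,0,0,0,0,0],[120,0,0,0,0,0,0],[120,0,0,0,0,0,0],[120,0,0,0,0,0,0],[120,0,0,0,0,0,0]]}}

```text
time: 11.65
ee_pos: [0.4918, 0.008, 0.1202]
eef_rot: [0.538, 0.459, -0.538, 0.46]
ft_force: [-0.2, 0.2, -0.5]
width: 0.0419
```

```bash
python3 - <<'E'
from h import *
plan(.4915,.0080,.1185,-8.7)
cv2.imwrite(f'pics/wrist11.png',camera('wrist')[:,:,::-1])
E
```

```text
t 11.65 p [0.4918 0.008  0.1202] bar -9.01 tilt mrad [ 0.8 -0.5] F [-0.2  0.2 -0.5] w 0.0419
shift mm [ 1.7 -0.3  0.1] rotvec [-0.005  0.    -0.001]
```

View pics/wrist11.png

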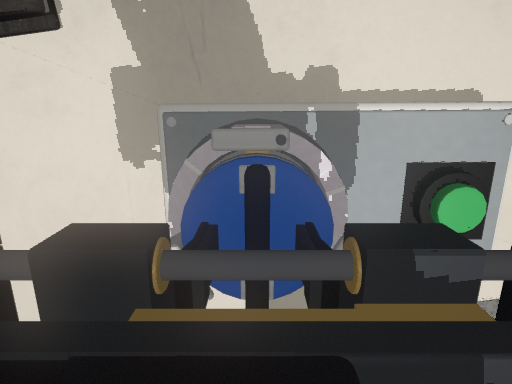

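Call:
{"name": "arm_command", "arguments": {"targets": [[120,-10,0,0,0,0,0],[120,-40,0,0,0,0,0],[120,-80,-20,0,0,0,0],[120,-110,-60,0,0,0,0],[120,-110,-70,0,0,0,0],[120,-110,-70,0,0,0,0],[120,-110,-70,0,0,0,0]]}}

```text
time: 12.4
ee_pos: [0.4227, 0.0187, 0.2301]
eef_rot: [-0.538, -0.459, 0.538, -0.46]
ft_force: [0.0, 0.0, -0.4]
width: 0.0462
```

```bash
python3 - <<'E'
from h import *
s=read_state(); print(s['joint_positions'].round(2))
plan(.4695,-.137,.10,-9)
cv2.imwrite(f'pics/wrist12.png',camera('wrist')[:,:,::-1]); np.savez('w12.npz',p=s['ee_pos'],q=s['eef_rot'])
cv2.imwrite(f'pics/scene12.png',cv2.resize(camera('scene')[130:240,240:400,::-1],None,fx=5,fy=5,interpolation=cv2.INTER_CUBIC))
E
```

```text
[ 0.69 -0.11 -0.78  1.91 -0.08  1.31 -1.79]
t 12.4 p [0.4227 0.0187 0.2301] bar -9.03 tilt mrad [ 0.8 -1. ] F [ 0.   0.  -0.4] w 0.0462
shift mm [130.3  70.5 146.3] rotvec [-0.     0.001 -0.001]
```

View pics/wrist12.png

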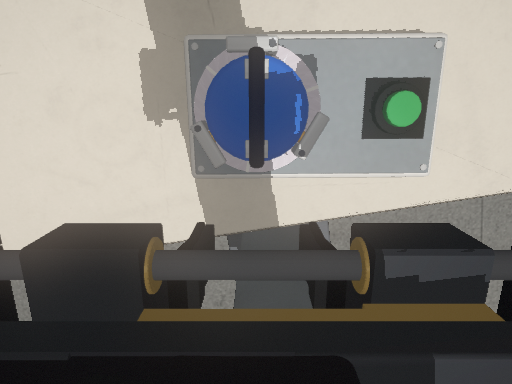

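View pics/scene12.png

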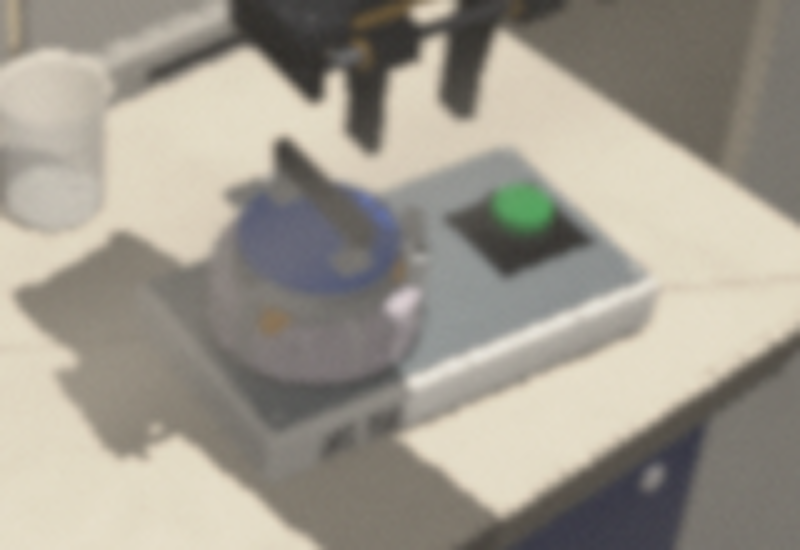

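```bash
python3 - <<'E'
from h import *
from scipy.optimize import least_squares
d=np.load('w12.npz'); c=cam('wrist',dict(ee_pos=d['p'],eef_rot=d['q']))
im=cv2.imread('pics/wrist12.png'); hsv=cv2.cvtColor(im,cv2.COLOR_BGR2HSV).astype(int); H,S,V=hsv[:,:,0],hsv[:,:,1],hsv[:,:,2]
m=np.zeros(H.shape,np.uint8); m[38:180,244:270]=1
bk=((V<75)&(S<100)&(m>0)).astype(np.uint8); bk=cv2.morphologyEx(bk,cv2.MORPH_OPEN,np.ones((7,7),np.uint8)); n,l,s,ce=cv2.connectedComponentsWithStats(bk); i=1+np.argmax(s[1:,4]); print(s[i])
x,y,w,h=s[i,:4]; u=x+w/2-.5
for z in (.143,.150):
    A=onz(c,[[u,y-.5],[u,y+h-.5]],z); print(z,np.linalg.norm(A[0]-A[1]),A.mean(0))
m[:]=0; m[40:175,195:320]=1
bl=(abs(H-113)<14)&(S>110)&(m>0); hull=cv2.convexHull(np.argwhere(bl)[:,::-1].astype(np.int32))[:,0]
for z in (.110,.117):
    Q=onz(c,hull,z)[:,:2]; f=least_squares(lambda a:np.hypot(*(Q-a[:2]).T)-a[2],[.49,.01,.045],loss='soft_l1',f_scale=.0005); print('lid',z,f.x)
g=(abs(H-65)<20)&(S>100); p=np.argwhere(g)[:,::-1]
for z in (.055,.06,.065): print('btn',onz(c,p.mean(0),z)[0])
r=cv2.minEnclosingCircle(p.astype(np.float32)); print(r)
E
```

```text
[ 249   47   15  120 1775]
0.143 0.08751442959538461 [0.49184237 0.00791112 0.143     ]
0.15 0.08506099609752268 [0.49184111 0.00791066 0.15      ]
lid 0.11 [0.49157131 0.00779143 0.04401797]
lid 0.117 [0.49157743 0.00779414 0.04292774]
btn [ 0.46930627 -0.14002797  0.055     ]
btn [ 0.46963929 -0.13783776  0.06      ]
btn [ 0.4699723  -0.13564755  0.065     ]
((401.845458984375, 108.15454864501953), 19.631534576416016)
```

Call:
{"name": "arm_command", "arguments": {"targets": [[255,0,15,40,0,0,0],[255,0,35,80,0,0,0],[255,0,55,120,0,0,0],[255,0,70,146,0,0,0],[255,0,70.5,146,0,0,0],[255,30,70.5,146,0,0,0],[255,70,70.5,146,0,0,0],[255,110,70.5,146,0,0,0],[255,145,70.5,146,0,0,0],[255,145,70.5,146,0,0,0]], "newtons": 20}}

```text
time: 13.5
ee_pos: [0.4662, -0.1346, 0.0804]
eef_rot: [-0.536, -0.462, 0.539, -0.457]
ft_force: [0.0, 0.6, 0.1]
width: 0.0005
```

```bash
python3 - <<'E'
from h import *
plan(.4697,-.137,.06,-9)
cv2.imwrite(f'pics/wrist13.png',camera('wrist')[:,:,::-1])
cv2.imwrite(f'pics/scene13.png',cv2.resize(camera('scene')[130:240,240:400,::-1],None,fx=5,fy=5,interpolation=cv2.INTER_CUBIC))
E
```

```text
t 13.5 p [ 0.4662 -0.1346  0.0804] bar -8.95 tilt mrad [-7.9  4. ] F [0.  0.6 0.1] w 0.0005
shift mm [20.4  4.1  1.9] rotvec [ 0.001 -0.003  0.008]
```

View pics/wrist13.png

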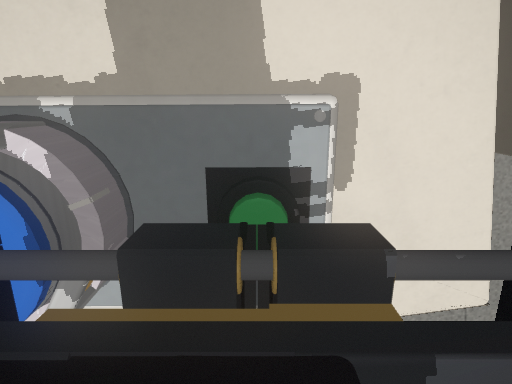

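View pics/scene13.png

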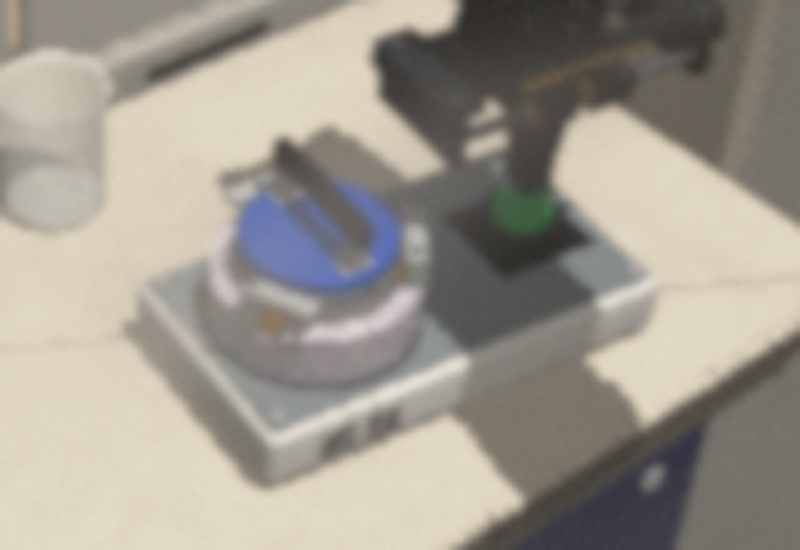

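Call:
{"name": "arm_command", "arguments": {"targets": [[255,0,0,0,0,0,0],[255,3,1,1,0,0,0]]}}

```text
time: 13.8
ee_pos: [0.4716, -0.1377, 0.0841]
eef_rot: [0.538, 0.458, -0.537, 0.461]
ft_force: [0.4, -0.4, 0.3]
width: 0.0006
```

```bash
python3 - <<'E'
from h import *
plan(.4697,-.137,.06,-9)
E
```

```text
t 13.8 p [ 0.4716 -0.1377  0.0841] bar -9.0 tilt mrad [ 3.6 -1.8] F [ 0.4 -0.4  0.3] w 0.0006
shift mm [24.1 -2.1 -0.4] rotvec [-0.     0.001 -0.004]
```

Call:
{"name": "arm_command", "arguments": {"targets": [[255,4,-1,0,0,0,0],[255,8,-1,0,0,0,0],[255,12,-1,0,0,0,0],[255,15,-1,0,0,0,0],[255,15,-1,0,0,0,0]]}}

```text
time: 14.3
ee_pos: [0.4689, -0.1373, 0.0668]
eef_rot: [-0.538, -0.459, 0.538, -0.459]
ft_force: [-1.2, 0.0, 1.9]
width: 0.0005
```

Call:
{"name": "arm_command", "arguments": {"targets": [[255,2,0,0,0,0,0],[255,4,0,0,0,0,0],[255,4,0,0,0,0,0]]}}

```text
time: 14.6
ee_pos: [0.4691, -0.1373, 0.0631]
eef_rot: [-0.538, -0.459, 0.538, -0.459]
ft_force: [-1.8, 1.0, 4.5]
width: 0.0002
```

Call:
{"name": "arm_command", "arguments": {"targets": [[255,1.5,0,0,0,0,0],[255,3,0,0,0,0,0],[255,3,0,0,0,0,0]]}}

```text
time: 14.9
ee_pos: [0.4693, -0.1373, 0.0612]
eef_rot: [-0.538, -0.459, 0.538, -0.46]
ft_force: [-8.0, 0.7, 19.5]
width: 0.0011
```

Call:
{"name": "arm_command", "arguments": {"targets": [[255,0,0,0,0,0,0],[255,0,0,0,0,0,0],[255,0,0,0,0,0,0],[255,0,0,0,0,0,0],[255,0,0,0,0,0,0],[255,0,0,0,0,0,0],[255,0,0,0,0,0,0],[255,0,0,0,0,0,0],[255,0,0,0,0,0,0],[255,0,0,0,0,0,0]]}}

```text
time: 15.9
ee_pos: [0.4693, -0.1374, 0.0612]
eef_rot: [-0.538, -0.459, 0.538, -0.46]
ft_force: [-8.5, 2.4, 19.1]
width: 0.0003
```

Call:
{"name": "arm_command", "arguments": {"targets": [[255,0,0,0,0,0,0],[255,0,0,0,0,0,0],[255,0,0,0,0,0,0],[255,0,0,0,0,0,0],[255,0,0,0,0,0,0],[255,0,0,0,0,0,0],[255,0,0,0,0,0,0],[255,0,0,0,0,0,0],[255,0,0,0,0,0,0],[255,0,0,0,0,0,0]]}}

```text
time: 16.9
ee_pos: [0.4693, -0.1373, 0.0612]
eef_rot: [-0.538, -0.459, 0.538, -0.46]
ft_force: [-5.4, 2.1, 18.1]
width: 0.0002
```

```bash
python3 - <<'E'
from h import *
plan(.4697,-.137,.06,-9)
cv2.imwrite(f'pics/wrist14.png',camera('wrist')[:,:,::-1])
cv2.imwrite(f'pics/scene14.png',cv2.resize(camera('scene')[130:240,240:400,::-1],None,fx=5,fy=5,interpolation=cv2.INTER_CUBIC))
E
```

```text
t 16.9 p [ 0.4693 -0.1373  0.0612] bar -9.01 tilt mrad [ 0.4 -1.2] F [-5.4  2.1 18.1] w 0.0002
shift mm [ 1.2  0.3 -0.4] rotvec [-0.     0.001 -0.001]
```

View pics/wrist14.png

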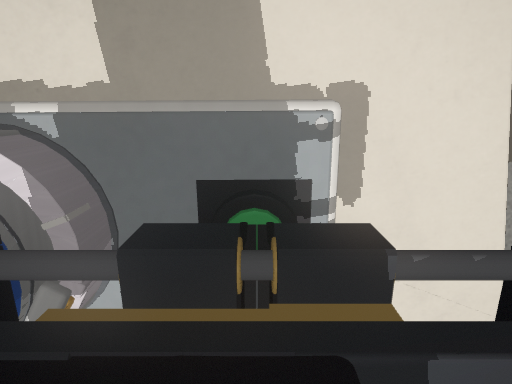

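View pics/scene14.png

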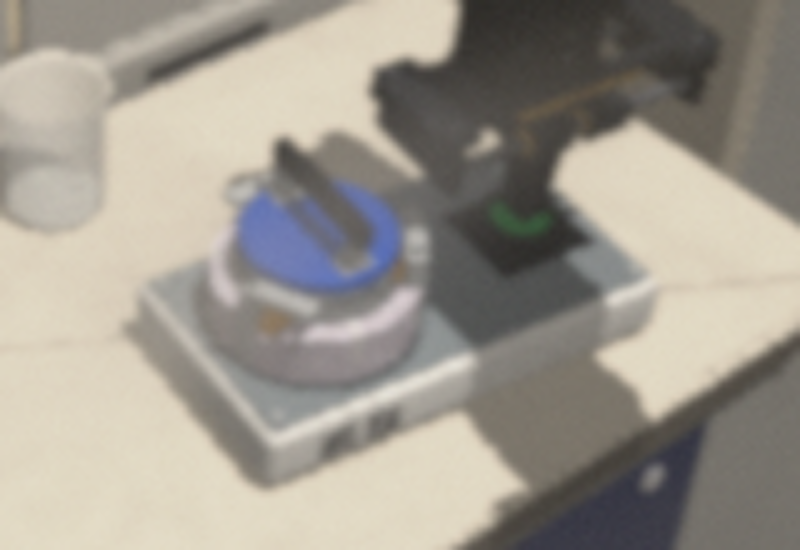

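Call:
{"name": "arm_command", "arguments": {"targets": [[255,0,0,0,0,0,0],[255,0,0,0,0,0,0],[255,0,0,0,0,0,0],[255,0,0,0,0,0,0],[255,-10,0,0,0,0,0],[255,-50,0,0,0,0,0],[255,-100,0,0,0,0,0],[255,-150,0,0,0,0,0],[255,-170,0,0,0,0,0],[255,-170,0,0,0,0,0]]}}

```text
time: 18.0
ee_pos: [0.4707, -0.1376, 0.2334]
eef_rot: [0.539, 0.457, -0.537, 0.461]
ft_force: [0.5, -0.9, -0.9]
width: -0.0001
```

Call:
{"name": "arm_command", "arguments": {"targets": [[255,0,-20,10,0,0,0],[255,0,-60,10,0,0,0],[255,0,-60,10,0,0,0],[255,0,-60,10,0,0,0],[255,0,-60,10,0,0,0]]}}

```text
time: 18.5
ee_pos: [0.4087, -0.1377, 0.2296]
eef_rot: [0.538, 0.459, -0.538, 0.459]
ft_force: [0.4, -0.6, 0.1]
width: 0.0008
```

```bash
python3 - <<'E'
from h import *
plan(.4697,-.137,.06,-9)
cv2.imwrite(f'pics/wrist15.png',camera('wrist')[:,:,::-1])
cv2.imwrite(f'pics/scene15.png',cv2.resize(camera('scene')[110:260,180:380,::-1],None,fx=4,fy=4,interpolation=cv2.INTER_CUBIC))
cv2.imwrite(f'pics/top15.png',camera('top')[:,:,::-1])
E
```

```text
t 18.5 p [ 0.4087 -0.1377  0.2296] bar -8.99 tilt mrad [ 0.3 -0.1] F [ 0.4 -0.6  0.1] w 0.0008
shift mm [169.6  60.1 -10.2] rotvec [ 0.  0. -0.]
```

View pics/wrist15.png

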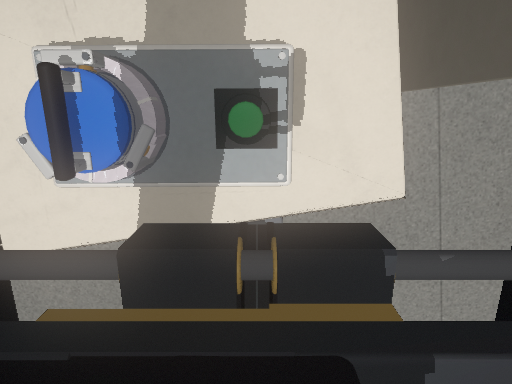

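View pics/scene15.png

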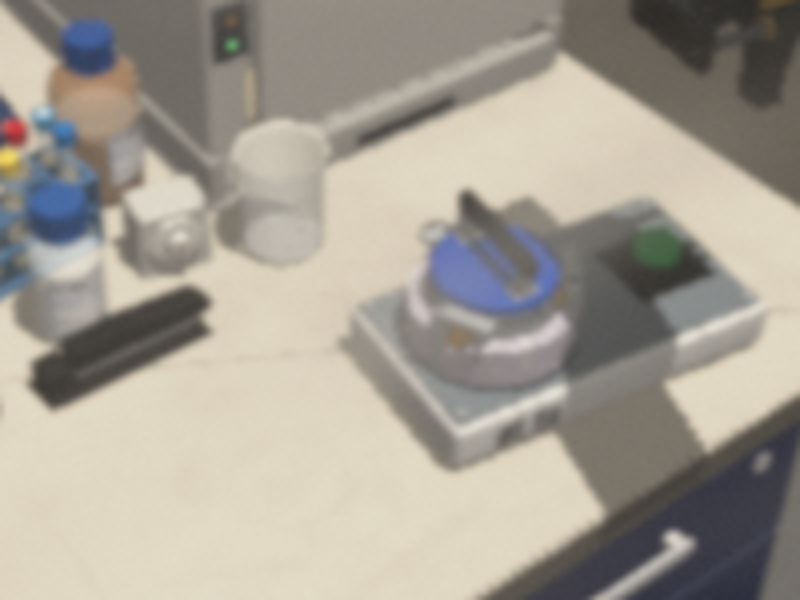

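View pics/top15.png

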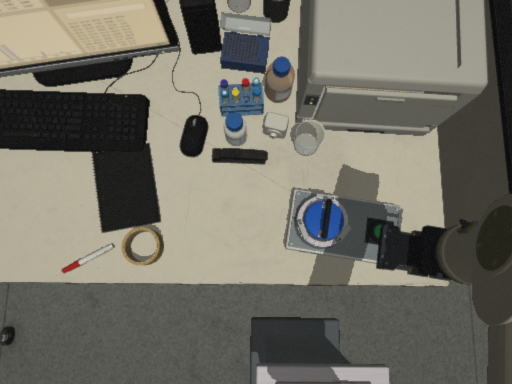

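```bash
python3 - <<'E'
from h import *
c=cam('wrist'); 
def tri(c1,u1,c2,u2):
    t1,d1=ray(c1,u1); t2,d2=ray(c2,u2); x=np.linalg.lstsq(np.c_[d1[0],-d2[0]],t2-t1,rcond=None)[0]; return t1+d1[0]*x[0],t2+d2[0]*x[1]
def lid(f,box,zz):
    im=cv2.imread(f); hsv=cv2.cvtColor(im,cv2.COLOR_BGR2HSV).astype(int); m=np.zeros(im.shape[:2],bool); y0,y1,x0,x1=box; m[y0:y1,x0:x1]=1
    b=(abs(hsv[:,:,0]-113)<14)&(hsv[:,:,1]>110)&m; h=cv2.convexHull(np.argwhere(b)[:,::-1].astype(np.int32)); return cv2.fitEllipse(h)
a=lid('pics/wrist15.png',(60,180,15,140),0); b=lid('pics/top15.png',(190,250,295,350),0); print(a,b)
print('lid centre',tri(c,a[0],cam('top'),b[0]),'expect z .110')
im=cv2.imread('pics/wrist15.png'); hsv=cv2.cvtColor(im,cv2.COLOR_BGR2HSV).astype(int); g=(abs(hsv[:,:,0]-65)<25)&(hsv[:,:,1]>80); p=np.argwhere(g)[:,::-1]; print(p.mean(0))
for z in (.0615,.0675): 
    Q=onz(c,cv2.convexHull(p.astype(np.int32))[:,0],z); e=cv2.minEnclosingCircle((Q[:,:2]*1e3).astype(np.float32)); print(z,e)
for f in ('top0','top15'):
    im=cv2.imread(f'pics/{f}.png'); print(f, im[130:145,300:315].mean(), im[235:255,130:150].mean())
d=cv2.absdiff(cv2.imread('pics/top0.png'),cv2.imread('pics/top15.png')).max(2); print('tape',(d[220:270,115:170]>25).sum(),'stapler',(d[140:170,205:272]>25).sum(),'beaker',(d[115:160,285:330]>25).sum())
E
```

```text
((77.68507385253906, 119.89026641845703), (98.09124755859375, 112.14447021484375), 130.38623046875) ((323.70758056640625, 219.8927001953125), (38.19241714477539, 39.642295837402344), 128.5107879638672)
lid centre (array([0.49343235, 0.00822948, 0.10410839]), array([0.49208206, 0.00812753, 0.10398059])) expect z .110
[245.14257028 118.87550201]
0.0615 ((470.0077209472656, -135.57826232910156), 17.82035255432129)
0.0675 ((470.15264892578125, -135.81321716308594), 17.497028350830078)
top0 127.8711111111111 148.33583333333334
top15 134.69185185185185 156.26666666666668
tape 0 stapler 0 beaker 0
```

```bash
python3 -c "
from bench import *
print(close_job())"
```

```text
the job is handed in; nothing more can be done
None
```

I hung the jar in the carrier ring, turned it about 55° clockwise and lowered the pins into the notches. Then I let go, held the green button at its stop for over 2.3 s, released it and moved clear. I handed in at about 18.7 s of the 61 s; no verdict was reported.

**Jar locked:** In the grip, the jar sank about 6.5 mm below the turning height with no contact force, so the pins went into the notches. On letting go, the wrist force fell to about zero. Afterwards the wrist camera put the bar within about 1 mm of the ring's axis.

**Height:** A later two-view check put the lid at about 104 mm, where 110 mm was expected. I put the difference down to noise, because the pair of views had errors of several millimetres on the button earlier. With the pins still on the track the lid would be at about 117 mm, so both figures mean the jar has dropped. The height check is coarse, though: the bar measured 87.5 mm instead of 90 mm in the same view.

**Button:** It bottomed out with the wrist force at 18–19.5 N. In the final pictures it looks up again, but I could not read its travel directly.

**Other objects:** The tape, stapler and beaker show no change between the first and last top views, and the arm ended clear of everything.

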